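# Make up a dressing set and a suture set in their instrument trays

## Task

Make up the two instrument sets from the stock on the bench: the large steel pot and the scissors go into the dressing tray (blue holders), the small steel pot, the haemostat and the thumb forceps into the suture tray (green holders, the haemostat in the wide-pegged cradle, the forceps in the narrow one). Stand each pot upright inside its ring and lay each instrument flat on both bars of its cradle, between the pegs, with its tips pointing away from the tray's colour tag.

Things in the scene. Friction and masses are not known exactly. Their poses are not given: they have to be found in the camera images.
- scissors_mid (a point): Closed steel dressing scissors lying flat, blue tape on both shanks; 150 mm long, 56 wide over the finger rings, 6 thick, 50 g. The point is mid-length, half-way up, about the centre of mass. +y points to the rings (y 45 to 74 mm), -y to the tips, z up. From y -25 to +35 mm the sides are parallel, 14 mm apart: grasp there across x.
- clamp_mid (a point): Closed steel haemostat (ratchet clamp, fine jaws) lying flat, green tape on both shanks; 140 mm long, 56 wide over the finger rings, 7 thick, 45 g. The point is mid-length, half-way up, about the centre of mass. +y points to the rings (y 38 to 66 mm), -y to the tips, z up. From y -35 to +25 mm the sides are parallel, 12 mm apart: grasp there across x.
- forceps_mid (a point): Steel thumb forceps (tweezers, rigid here) lying flat, green tape near the joined end; 125 mm long, 16 wide at the ridged grips, 9 thick, 35 g. The point is mid-length, half-way up, about the centre of mass. +y points to the joined end, -y to the tips, z up. From y -18 to +22 mm the sides are parallel, 16 mm apart: grasp there across x.
- large_pot_mid (a point): Large round open steel pot: 62 mm outside diameter over its upper 16 mm, 47 mm at the foot, 36 mm high, wall 2 mm, about 70 g. The point is on its axis, half-way up (18 mm over the underside); z up. Can be grasped across the outside near the rim.
- small_pot_mid (a point): Small round open steel pot: 44 mm outside diameter over its upper 14 mm, 32 mm at the foot, 32 mm high, wall 2 mm, 45 g. The point is on its axis, half-way up (16 mm over the underside); z up. Can be grasped across the outside near the rim.
- dressing_tray: Fixed steel tray 136 (x) by 176 mm (y), BLUE holders, blue tag at its +y end. Origin: centre of underside; z up; floor at 3 mm, rim 12. Scissors lie along y on bars at y +28, -42 (tops at z 18; pegs to z 30, 35 and 30 mm apart), middle at x -34, y 0 (z 21), rings to +y. Large pot stands on the floor in the ring at x +28, y -44 (inside diameter 66, top z 12).
- suture_tray: Like it, 146 mm (x), GREEN holders and tag (+y end). Bar tops z 18, pegs to z 30. Haemostat along y in the wide cradle, middle at x -43, y 0 (bars y +24, -44; pegs 35 and 29 mm apart), rings to +y. Forceps in the narrow cradle, middle at x +55, y 0 (bars y +30, -34; pegs 25 apart), joined end to +y. Small pot on the floor in the ring at x +8, y -50 (inside diameter 53, top z 12).

How it is judged:
By the outcome, as a careful person would: the job done as asked, in the order asked, and still so for the second after the job is handed in, with the robot touching nothing.
It also fails if it takes over 115 s, if anything falls off the work surface, if the arm or the gripper's body presses on something with over 40 N, if the wrist force passes 120 N, or if a joint passes its speed limit or range.

## Robot

A 6-joint arm with a two-finger parallel gripper is mounted at the origin on the work surface; the furniture and walls round the work are solid. World frame = base frame: x ahead of the robot, y to its left, z up, the work surface at z = 0. Lengths are in mm, angles in rad, forces in N, time in s.
With the tool pointing down it reaches from about 350 to 775 mm from the base axis. Payload 7.3 kg.
Tool frame: the origin (TCP) lies at the very end of the fingers, on their centre line; the grasp point (between the pads) lies 19 mm behind it; z points along the fingers, y is the line along which they close (so a half turn about z gives the same grasp; the last joint's range is limited). The gripper opens to 92 mm and grips with 3 to 60 N. Pads are 19 mm wide; open, the fingers measure 130 mm over their backs; the gripper's body (75 mm by 190 mm) begins 47 mm behind the grasp point.
Start: joints at [-0.146, 0.342, 1.524, -0, 1.275, -0.146], TCP at [525.022, 0.019, 195.141] pointing down, gripper open.
Joint ranges: [-2.53, 2.53], [-0.77, 2.02], [0.04, 2.7], [-1, 4.14], [0.28, 2.66], [-3.11, 3.11]. Speed limits (rad/s): [2.57, 2.57, 3.14, 3.14, 3.14, 3.14].

## Interface

Orientations are given as [roll, pitch, yaw] about the fixed x, y, z axes, in that order (R = Rz(yaw) Ry(pitch) Rx(roll)).
In Python, from plant import bot gives the robot as it stands.
- The arm moves only by the tool jog_arm, never from a script. Its argument "targets" is a list of rows, each an object with "xyz": the shift along the tool's x, y, z as a fraction of full scale, a list of three; "spin": the turn about the tool's z as a fraction of full scale. In form: [{"xyz": [x, y, z], "spin": spin}, ...]. A call has exactly 10 rows; each row shifts and turns the commanded pose from where the row before left it, along the tool's axes as they then stand; what a row does not reach is not made up. Full scale, the value 1, is 80 mm for a shift and 0.1 rad for a turn. A row lasts 1/8 s, in which the tool goes at most 62.5 mm and 10.7 degrees, less where a joint would pass 70% of its speed; a pose out of reach is approached as far as the arm can. A call with a number of a shift or a turn outside -1 to 1 is refused whole. A call with a gripper value outside its range is refused whole. "gripper" is the opening in per cent of the stroke, from 0 (shut) to 100 (fully open), set as the call begins (left out, the last holds). The fingers move at their own pace and stop on an object; the grip force is fixed at half the most. Time passes only in rows, so rows that do not move let the fingers close, or fill a call up. It gives the time, the measured TCP pose, the force, the opening and the grip force at its end, in the units of the state.
- bot.get_obs(): the state, without advancing time (a new reading comes with each control period).
- bot.capture(name): name is "scene" or "side" or "wrist"; returns the picture (420x560x3 uint8, blue, green, red); there is no depth.
- bot.get_calibration(name): a dict with "vfov" (degrees; the focal length in pixels is half the picture's height over the tangent of half this angle, whatever the lens; pixels are square), "cx", "cy" (the principal point, pixels), "eye" and "rotation" of the camera in the world. Camera axes: x right, y down, z forward; pixel columns grow to the right and rows downward; lengths in mm; the calibration is good to about 2 mm. The wrist camera is an equidistant fisheye: a pixel r from the principal point sees the ray r / f radians off the axis. A picture is of the moment at which its call begins: read the wrist's pose just before it. get_calibration takes no time and is no camera call; for the wrist camera it gives the pose at the moment of the call.
- bot.close_job(): hands the job in; it is judged then, once.
The state is a dict: "time": time; "joint_positions": joint angles; "dq": joint speeds; "tau": joint torques, N m; "tool_pos": TCP position; "tcp_rot": TCP orientation; "contact_force": force on the tool from outside, world axes, zero at the start; "moment": the same for the moment, N m; "grip_width": finger opening in mm; "finger_force": force on a finger pad.
Only numpy, scipy, OpenCV 4.12 (cv2) and the standard library are available. Lean on these libraries where they do the work, as an engineer would, in place of code of your own. Each camera call takes 0.05 s, during which the arm holds its last target. There are 200 camera calls.

## Working session

There is one attempt and no reset: what is moved stays moved. The work goes in short steps, Python scripts to look and compute and a tool call to move; the robot and the scene stay as the last step left them, time stands still between calls to the robot, and variables do not carry over. Pictures are saved under pics/ and viewed, at most 14 in all, crops included, and the job is handed in when it is done.

Besides the shell and the picture viewer there is one more tool, called after "Call:" by a JSON object that holds its "name" and its "arguments", one argument or row to a line. jog_arm: Moves the arm, as the interface text tells. Shift numbers are shares of 80 mm and turn numbers shares of 0.1 rad, none past 1 either way. Its arguments: {"type":"object","properties":{"targets":{"type":"array","items":{"type":"object","properties":{"xyz":{"type":"array","items":{"type":"number"}},"spin":{"type":"number"}}}},"gripper":{"type":"number"}},"required":["targets"]}

```bash
ls; mkdir -p pics
cat > h.py <<'E'
import numpy as np, cv2
from plant import bot
def save(n,name):
    c=bot.get_calibration(n); im=np.array(bot.capture(n)); cv2.imwrite(f'pics/{name}.png',im); return im,c
def ray(c,u,v,fish=False):
    f=210/np.tan(np.radians(c['vfov'])/2); d=np.array([u-c['cx'],v-c['cy']],float)
    if fish:
        r=np.hypot(*d); t=r/f; k=np.sin(t)/max(r,1e-9); p=np.array([d[0]*k,d[1]*k,np.cos(t)])
    else: p=np.array([d[0]/f,d[1]/f,1.])
    return np.array(c['rotation']).reshape(3,3)@p
def onz(c,u,v,z,fish=False):
    d=ray(c,u,v,fish); e=np.array(c['eye']); return (e+d*(z-e[2])/d[2]).round(1)
def proj(c,P,fish=False):
    f=210/np.tan(np.radians(c['vfov'])/2); p=np.array(c['rotation']).reshape(3,3).T@(np.array(P)-np.array(c['eye']))
    if fish:
        r=np.hypot(p[0],p[1]); t=np.arctan2(r,p[2]); return np.array([c['cx'],c['cy']])+p[:2]/max(r,1e-9)*t*f
    return np.array([c['cx'],c['cy']])+f*p[:2]/p[2]
E
python3 - <<'E'
from h import *
for n in ('scene','side','wrist'):
    im,c=save(n,n+'0'); print(n,c)
print(bot.get_obs())
E
```

```text
pics
scene {'vfov': 55.79790050958534, 'cx': 273.0428417695158, 'cy': 208.18262859061068, 'eye': array([ 151.71438406, -538.15124624,  728.43693934]), 'rotation': array([-2.47442432,  0.01451148, -0.81759488])}
side {'vfov': 42.21707489380135, 'cx': 272.1706767117, 'cy': 202.7026864197432, 'eye': array([  566.68037584, -1024.26821977,   524.16873105]), 'rotation': array([-2.08202761, -0.00970564,  0.06944814])}
wrist {'vfov': 65.70646984690485, 'cx': 273.6221235963716, 'cy': 212.17036246938972, 'eye': array([526.19937241,  80.37849969, 384.03997376]), 'rotation': array([ 2.84063125e+00,  2.31406775e-03, -6.36411233e-04])}
{'time': 0.15, 'joint_positions': array([-1.46004893e-01,  3.42593412e-01,  1.52476959e+00,  2.63472082e-06,
        1.27540458e+00, -1.46004356e-01]), 'dq': array([-0.00061847, -0.00171576, -0.00231117,  0.00075829,  0.00057181,
       -0.00080706]), 'tau': array([ 7.52666965e-04, -4.31470585e+01, -2.44352603e+01,  7.18239485e-02,
        5.38185902e-02, -1.32920518e-04]), 'tool_pos': array([5.24669477e+02, 6.91845140e-02, 1.94598458e+02]), 'tcp_rot': array([-3.14043060e+00, -1.73427437e-04,  1.57079492e+00]), 'contact_force': array([-0.37443622,  0.16417166,  0.30769631]), 'moment': array([0.05224981, 0.00636523, 0.01833023]), 'finger_force': 0.0, 'grip_width': 91.77864138985203}
```

```bash
sed -i 's/^from plant import bot/from plant import bot\nfrom scipy.spatial.transform import Rotation as Ro/; s/np.array(c\[.rotation.\]).reshape(3,3)/Ro.from_euler("xyz",c["rotation"]).as_matrix()/' h.py; cat h.py | head -14
```

```text
import numpy as np, cv2
from plant import bot
from scipy.spatial.transform import Rotation as Ro
def save(n,name):
    c=bot.get_calibration(n); im=np.array(bot.capture(n)); cv2.imwrite(f'pics/{name}.png',im); return im,c
def ray(c,u,v,fish=False):
    f=210/np.tan(np.radians(c['vfov'])/2); d=np.array([u-c['cx'],v-c['cy']],float)
    if fish:
        r=np.hypot(*d); t=r/f; k=np.sin(t)/max(r,1e-9); p=np.array([d[0]*k,d[1]*k,np.cos(t)])
    else: p=np.array([d[0]/f,d[1]/f,1.])
    return Ro.from_euler("xyz",c["rotation"]).as_matrix()@p
def onz(c,u,v,z,fish=False):
    d=ray(c,u,v,fish); e=np.array(c['eye']); return (e+d*(z-e[2])/d[2]).round(1)
def proj(c,P,fish=False):
```

View pics/scene0.png

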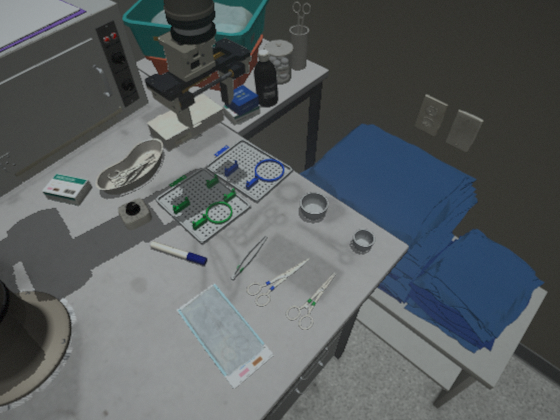

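View pics/wrist0.png

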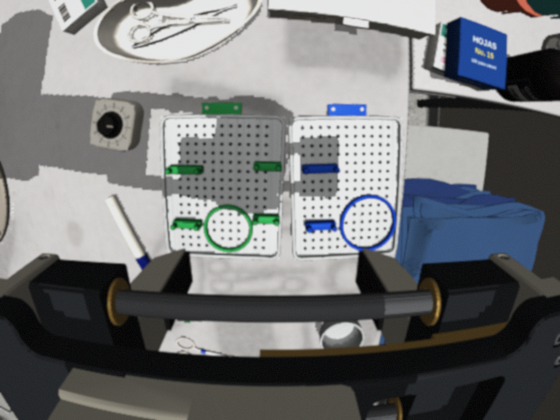

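View pics/side0.png

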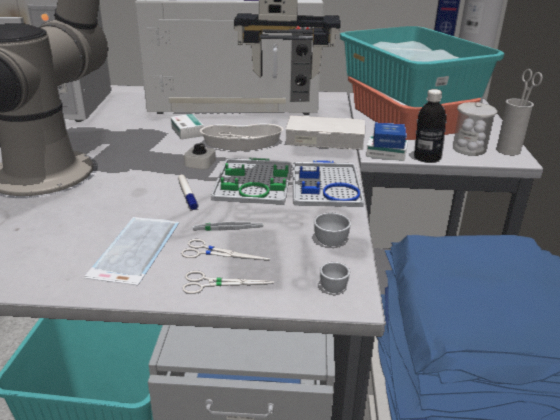

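Run:
```python
from h import *
s=cv2.imread('pics/scene0.png'); cs=bot.get_calibration('scene')
for n,u,v,z in [('large rim',314,200,36),('small rim',363,236,32),('forc joined',236,276,4),('forc tip',266,238,4),('sc mid?',268,286,3),('sc ring',258,293,3),('sc tip',309,260,3),('cl ring',300,318,3),('cl tip',334,275,3)]: print(n,onz(cs,u,v,z))
w=cv2.imread('pics/wrist0.png'); c=bot.get_calibration('wrist')
hsv=cv2.cvtColor(w,cv2.COLOR_BGR2HSV)
for nm,lo,hi in [('green',45,85),('blue',105,128)]:
    m=cv2.inRange(hsv,(lo,110,40),(hi,255,255)); m[300:]=0; m[:95]=0; m[:,400:]=0
    k,l,st,ce=cv2.connectedComponentsWithStats(m)
    for i in range(1,k):
        if st[i,4]>40:
            x,y,ww,h,a=st[i]; print(nm,st[i],onz(c,x+ww/2-.5,y+h/2-.5,12,True),onz(c,*ce[i],18,True))
```

```text
large rim [ 622.3 -209.8   36. ]
small rim [ 618.8 -346.6   32. ]
forc joined [ 380.2 -205.3    4. ]
forc tip [ 489.6 -185.8    4. ]
sc mid? [ 408.8 -268.8    3. ]
sc ring [ 384.1 -264.7    3. ]
sc tip [ 511.2 -290.6    3. ]
cl ring [ 401.4 -360.2    3. ]
cl tip [ 518.6 -351.1    3. ]
green [202 103  39  11 384] [465.7  88.6  12. ] [467.2  88.4  18. ]
green [254 162  27   9 229] [517.8  20.7  12. ] [518.1  21.7  18. ]
green [165 166  38   8 274] [418.3  17.9  12. ] [420.6  19.   18. ]
green [204 205  75  47 604] [485.5 -55.4  12. ] [487.2 -48.9  18. ]
green [171 219  30  11 248] [415.7 -50.6  12. ] [418.7 -48.1  18. ]
blue [328 104  38  12 412] [608.8  87.8  12. ] [607.2  87.4  18. ]
blue [302 164  37  10 315] [579.4  18.1  12. ] [578.3  19.5  18. ]
blue [340 195  56  57 541] [642.3 -49.3  12. ] [641.4 -46.3  18. ]
blue [305 220  32  12 287] [582.7 -52.2  12. ] [581.1 -49.9  18. ]
blue [396 236   4  27  58] [688.  -85.8  12. ] [687.  -87.2  18. ]
blue [137 255  12  14  98] [ 348.7 -104.7   12. ] [ 352.6 -101.4   18. ]
```

Call:
{"name": "jog_arm", "arguments": {
  "targets": [
    {"xyz": [-0.26, 0.12, 0.05], "spin": 0},
    {"xyz": [-0.26, 0.12, 0.05], "spin": 0},
    {"xyz": [-0.26, 0.12, 0.05], "spin": 0},
    {"xyz": [-0.26, 0.12, 0.05], "spin": 0},
    {"xyz": [-0.26, 0.12, 0.05], "spin": 0},
    {"xyz": [-0.26, 0.12, 0.05], "spin": 0},
    {"xyz": [-0.26, 0.12, 0.05], "spin": 0},
    {"xyz": [-0.26, 0.12, 0.05], "spin": 0},
    {"xyz": [-0.26, 0.12, 0.05], "spin": 0},
    {"xyz": [-0.26, 0.12, 0.05], "spin": 0}
  ],
  "gripper": 100
}}

```text
time: 1.4
tool_pos: [621.5, -209.5, 154.7]
tcp_rot: [3.142, -0.0, 1.571]
contact_force: [-0.6, -0.4, 1.1]
grip_width: 92.2
finger_force: 0.0
```

Run:
```python
from h import *
im,c=save('wrist','w1'); o=bot.get_obs(); print(o['tool_pos'],o['tcp_rot'],c['eye'],o['time'])
```

```text
[ 621.96445745 -212.15565799  153.81009153] [3.14157544e+00 1.21914672e-03 1.56906148e+00] [ 622.87458134 -129.12101839  344.23843852] 1.45
```

View pics/w1.png

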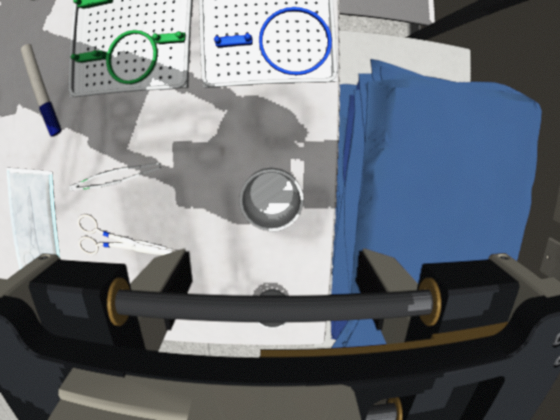

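The wrist view shows the large pot's rim centred near (272,198), the blue ring near (296,45), the forceps near (115,176) and the scissors to the lower left.

```bash
cat >> h.py <<'E'
def col(w,c,nm,z,roi=(0,250,0,560),amin=40,fish=True):
    lo,hi={'green':(45,85),'blue':(108,128)}[nm]
    m=cv2.inRange(cv2.cvtColor(w,cv2.COLOR_BGR2HSV),(lo,110,40),(hi,255,255))
    mm=np.zeros_like(m); a,b,d,e=roi; mm[a:b,d:e]=m[a:b,d:e]
    k,l,st,ce=cv2.connectedComponentsWithStats(mm)
    for i in range(1,k):
        if st[i,4]>=amin:
            x,y,ww,h,ar=st[i]; print(nm,st[i],'bbox',onz(c,x+ww/2-.5,y+h/2-.5,z,fish)[:2],'cen',onz(c,*ce[i],z,fish)[:2])
E
python3 - <<'E'
from h import *
w=cv2.imread('pics/w1.png'); c=bot.get_calibration('wrist')
for u,v in [(243,198),(302,198),(272,169),(272,230)]: print(onz(c,u,v,36,True))
col(w,c,'blue',12,(0,250,200,335)); col(w,c,'green',12,(0,100,0,200)); col(w,c,'blue',6,(225,255,90,130),10)
g=cv2.cvtColor(w,cv2.COLOR_BGR2GRAY)
for n,z,p in [('forc',5,[(70,186),(158,165)]),('sc ring',3,[(88,222),(90,243)]),('sctip',3,[(168,250)]),('small',32,[(255,290),(287,290),(271,283)])]:
    print(n,[onz(c,*q,z,True)[:2] for q in p])
E
```

```text
[ 592.9 -212.8   36. ]
[ 650.8 -212.9   36. ]
[ 621.5 -184.2   36. ]
[ 621.2 -246.2   36. ]
blue [259   7  73  68 733] bbox [644.6 -55.4] cen [646.  -54.1]
blue [214  33  38  14 362] bbox [582.1 -53.4] cen [582.6 -54.1]
green [ 74   0  38   8 183] bbox [419.3  11.9] cen [415.4  14.4]
green [  71   30  114   54 1017] bbox [467.5 -60.7] cen [471.4 -55.4]
blue [103 231   6   6  23] bbox [ 416.9 -263.7] cen [ 416.9 -263.8]
blue [103 243   6   4  19] bbox [ 413.9 -278.4] cen [ 413.7 -278.5]
forc [array([ 373.1, -202.9]), array([ 496.4, -182.7])]
sc ring [array([ 391.3, -250.1]), array([ 388.3, -278.5])]
sctip [array([ 497.4, -284.5])]
small [array([ 602.1, -318.9]), array([ 637.5, -318.9]), array([ 619.9, -309.8])]
```

Call:
{"name": "jog_arm", "arguments": {
  "targets": [
    {"xyz": [-0.04, 0, 0.25], "spin": 0},
    {"xyz": [0, 0, 0.25], "spin": 0},
    {"xyz": [0, 0, 0.25], "spin": 0},
    {"xyz": [0, 0, 0.25], "spin": 0},
    {"xyz": [0, 0, 0.25], "spin": 0},
    {"xyz": [0, 0, 0.25], "spin": 0},
    {"xyz": [0, 0, 0.2], "spin": 0},
    {"xyz": [0, 0, 0.13], "spin": 0},
    {"xyz": [0, 0, 0], "spin": 0},
    {"xyz": [0, 0, 0], "spin": 0}
  ]
}}

```text
time: 2.7
tool_pos: [621.6, -211.4, 9.5]
tcp_rot: [3.14, 0.001, 1.571]
contact_force: [0.0, -0.7, 0.8]
grip_width: 91.8
finger_force: 0.0
```

Call:
{"name": "jog_arm", "arguments": {
  "targets": [
    {"xyz": [0, 0, 0], "spin": 0},
    {"xyz": [0, 0, 0], "spin": 0},
    {"xyz": [0, 0, 0], "spin": 0},
    {"xyz": [0, 0, 0], "spin": 0},
    {"xyz": [0, 0, 0], "spin": 0},
    {"xyz": [0, 0, 0], "spin": 0},
    {"xyz": [0, 0, 0], "spin": 0},
    {"xyz": [0, 0, 0], "spin": 0},
    {"xyz": [0, 0, -0.1], "spin": 0},
    {"xyz": [0, 0, -0.15], "spin": 0}
  ],
  "gripper": 40
}}

```text
time: 3.95
tool_pos: [621.0, -211.1, 29.3]
tcp_rot: [-3.141, -0.0, 1.571]
contact_force: [-0.2, -0.6, 1.4]
grip_width: 36.9
finger_force: 0.0
```

Run:
```python
from h import *
im,c=save('wrist','w2'); s,cs=save('scene','s2'); d,_=save('side','d2')
cv2.imwrite('pics/m2.png',np.hstack([im[100:420,120:420],s[130:420:,180:430][:320] if 0 else cv2.resize(s[150:300,200:400],(427,320))]))
```

```text
(no output)
```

View pics/m2.png

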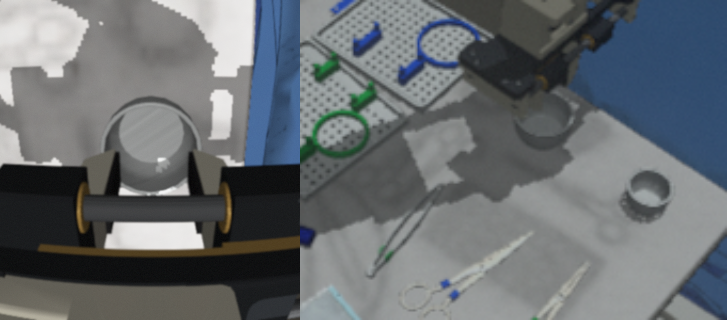

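Run:
```python
from h import *
w=cv2.imread('pics/w2.png'); c=bot.get_calibration('wrist'); cs=bot.get_calibration('scene')
for u,v in [(221,245),(322,245),(271,197),(271,292)]: print(onz(c,u,v,36,True))
sc=427/200
for u,v in [(516,122),(574,120),(545,97)]: print('scene',onz(cs,200+(u-300)/sc,150+v/sc,36))
print(proj(c,[621,-211,29],True))
print(bot.get_obs()['tool_pos'])
```

```text
[ 590.4 -209.5   36. ]
[ 652.8 -209.5   36. ]
[ 621.4 -179.    36. ]
[ 621.2 -243.    36. ]
scene [ 587.2 -201.9   36. ]
scene [ 630.  -244.7   36. ]
scene [ 633.8 -202.5   36. ]
[270.5326642  243.07748381]
[ 621.84055377 -211.54363182   30.2087644 ]
```

Run:
```python
from h import *
d=cv2.imread('pics/d2.png'); cv2.imwrite('pics/d2c.png',cv2.resize(d[100:310,230:400],None,fx=2.8,fy=2.8))
```

```text
(no output)
```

View pics/d2c.png

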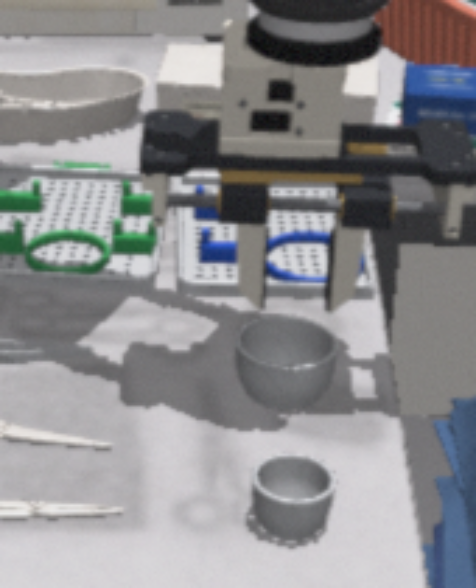

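Run:
```python
from h import *
c=bot.get_calibration('side'); 
for P in ([621,-211,30],[621,-211,60],[621,-170,30],[621,-211,36],[621,-211,0]): p=proj(c,P); print(P,p,(p-[230,100])*2.8)
cs=bot.get_calibration('scene')
print(proj(cs,[621,-211,30]),proj(cs,[621,-211,36]))
o=bot.get_obs(); print(o['tool_pos'],o['grip_width'],o['contact_force'],o['time'])
```

```text
[621, -211, 30] [332.98534245 223.85835825] [288.35895887 346.80340311]
[621, -211, 60] [334.1131019  208.91913234] [291.51668532 304.97357055]
[621, -170, 30] [332.35153238 212.02083763] [286.58429066 313.65834536]
[621, -211, 36] [333.20808786 220.9076901 ] [288.982646   338.54153227]
[621, -211, 0] [331.89202133 238.3413859 ] [285.29765973 387.35588053]
[313.8784018  202.29046498] [314.05519671 200.61102448]
[ 621.84055377 -211.54363182   30.2087644 ] 36.78595278083377 [0.31007652 0.97200209 0.24518103] 4.1
```

Run:
```python
from h import *
c=bot.get_calibration('wrist')
for z in (30,50,60,70):
    print(z,[(proj(c,[621+s*18.4,-211+t,z],True)-[120,100]).round(0).tolist() for s in (-1,1) for t in (9.5,-9.5)])
```

```text
30 [[121.0, 130.0], [122.0, 157.0], [180.0, 130.0], [179.0, 157.0]]
50 [[118.0, 142.0], [119.0, 172.0], [183.0, 142.0], [182.0, 172.0]]
60 [[116.0, 149.0], [117.0, 180.0], [184.0, 149.0], [183.0, 180.0]]
70 [[114.0, 157.0], [116.0, 189.0], [186.0, 157.0], [185.0, 189.0]]
```

Call:
{"name": "jog_arm", "arguments": {
  "targets": [
    {"xyz": [0, 0, 0], "spin": 0},
    {"xyz": [0, 0, 0], "spin": 0},
    {"xyz": [0, 0, 0], "spin": 0},
    {"xyz": [0, 0, 0], "spin": 0},
    {"xyz": [0, 0, 0], "spin": 0},
    {"xyz": [0, 0, 0], "spin": 0},
    {"xyz": [0, 0, 0], "spin": 0},
    {"xyz": [0, 0, 0], "spin": 0},
    {"xyz": [0, 0, 0], "spin": 0},
    {"xyz": [0, 0, 0], "spin": 0}
  ],
  "gripper": 100
}}

```text
time: 5.35
tool_pos: [621.0, -211.2, 28.7]
tcp_rot: [3.142, 0.0, 1.571]
contact_force: [0.2, -0.2, 0.8]
grip_width: 91.7
finger_force: 0.0
```

Call:
{"name": "jog_arm", "arguments": {
  "targets": [
    {"xyz": [0, 0, 0.1], "spin": 0},
    {"xyz": [0, 0, 0.1], "spin": 0},
    {"xyz": [0, 0, 0.1], "spin": 0},
    {"xyz": [0, 0, 0.1], "spin": 0},
    {"xyz": [0, 0, 0.06], "spin": 0},
    {"xyz": [0, 0, 0.04], "spin": 0},
    {"xyz": [0, 0, 0.04], "spin": 0},
    {"xyz": [0, 0, 0.02], "spin": 0},
    {"xyz": [0, 0, 0], "spin": 0},
    {"xyz": [0, 0, 0], "spin": 0}
  ]
}}

```text
time: 6.6
tool_pos: [621.1, -211.2, -15.9]
tcp_rot: [3.141, 0.0, 1.571]
contact_force: [-0.3, 0.2, 0.5]
grip_width: 91.8
finger_force: 0.0
```

Run:
```python
from h import *
im,c=save('wrist','w3'); d,_=save('side','d3'); print(bot.get_obs()['tool_pos'])
cv2.imwrite('pics/m3.png',np.hstack([cv2.resize(im[150:330,150:400],(416,300)),cv2.resize(d[150:250,280:400],(360,300))]))
```

```text
[ 621.14016335 -211.22858693  -15.84809399]
```

View pics/m3.png

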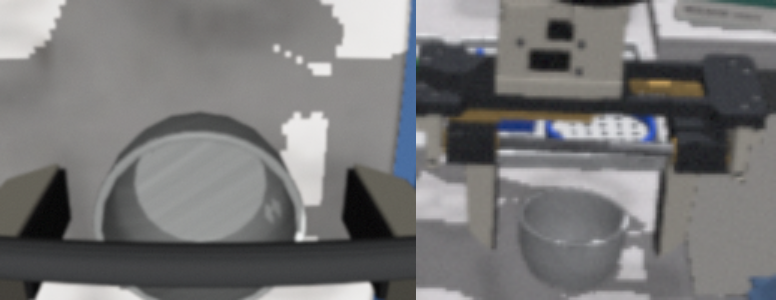

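Call:
{"name": "jog_arm", "arguments": {
  "targets": [
    {"xyz": [0, 0, 0.04], "spin": 0},
    {"xyz": [0, 0, 0.03], "spin": 0},
    {"xyz": [0, 0, 0.03], "spin": 0},
    {"xyz": [0, 0, 0.02], "spin": 0},
    {"xyz": [0, 0, 0], "spin": 0},
    {"xyz": [0, 0, 0], "spin": 0},
    {"xyz": [0, 0, 0], "spin": 0},
    {"xyz": [0, 0, 0], "spin": 0},
    {"xyz": [0, 0, 0], "spin": 0},
    {"xyz": [0, 0, 0], "spin": 0}
  ]
}}

```text
time: 7.95
tool_pos: [621.1, -211.2, -25.6]
tcp_rot: [3.141, 0.0, 1.571]
contact_force: [-0.9, -0.4, 0.4]
grip_width: 91.7
finger_force: 0.0
```

Call:
{"name": "jog_arm", "arguments": {
  "targets": [
    {"xyz": [0, 0, 0], "spin": 0},
    {"xyz": [0, 0, 0], "spin": 0},
    {"xyz": [0, 0, 0], "spin": 0},
    {"xyz": [0, 0, 0], "spin": 0},
    {"xyz": [0, 0, 0], "spin": 0},
    {"xyz": [0, 0, 0], "spin": 0},
    {"xyz": [0, 0, 0], "spin": 0},
    {"xyz": [0, 0, 0], "spin": 0},
    {"xyz": [0, 0, 0], "spin": 0},
    {"xyz": [0, 0, 0], "spin": 0}
  ],
  "gripper": 40
}}

```text
time: 9.2
tool_pos: [621.0, -211.2, -25.7]
tcp_rot: [3.142, -0.0, 1.571]
contact_force: [0.6, 0.0, 1.0]
grip_width: 62.2
finger_force: 30.0
```

Call:
{"name": "jog_arm", "arguments": {
  "targets": [
    {"xyz": [0, 0, -0.1], "spin": 0},
    {"xyz": [0, 0, -0.3], "spin": 0},
    {"xyz": [0, 0, -0.3], "spin": 0},
    {"xyz": [0, 0, -0.2], "spin": 0},
    {"xyz": [0.19, 0.05, 0], "spin": 0},
    {"xyz": [0.19, 0.05, 0], "spin": 0},
    {"xyz": [0.19, 0.05, 0], "spin": 0},
    {"xyz": [0.19, 0.05, 0], "spin": 0},
    {"xyz": [0.19, 0.05, 0], "spin": 0},
    {"xyz": [0.19, 0, 0], "spin": 0}
  ]
}}

```text
time: 10.45
tool_pos: [641.3, -118.8, 46.2]
tcp_rot: [3.142, -0.0, 1.571]
contact_force: [-0.5, 0.5, -1.2]
grip_width: 62.1
finger_force: 30.0
```

Run:
```python
from h import *
im,c=save('wrist','w4'); o=bot.get_obs(); print(o['tool_pos'],o['grip_width'],o['finger_force'])
for z in (12,):
    col(im,c,'blue',z,(0,260,150,420)); col(im,c,'green',z,(0,260,0,300))
```

```text
[ 640.98196107 -116.75342956   46.18352158] 62.58048038204035 30.000194613821805
blue [150  26  63  23 906] bbox [578.3  19.1] cen [579.   18.7]
blue [ 223   79  107  105 1851] bbox [644. -50.] cen [644.7 -51.4]
blue [ 336  124   84  134 3245] bbox [718.3 -91.4] cen [709.1 -82. ]
blue [157 127  58  17 741] bbox [580.8 -51.4] cen [581.5 -51.4]
blue [390 186  30  74 865] bbox [ 743.1 -116.3] cen [ 747.5 -121.1]
green [ 78  37  46  17 515] bbox [513.8  22.1] cen [515.7  21.5]
green [  0  63  35  17 319] bbox [424.4  17.6] cen [420.3  18.5]
green [   0  115  122   74 1810] bbox [471.4 -56.9] cen [475.8 -52.3]
```

View pics/w4.png

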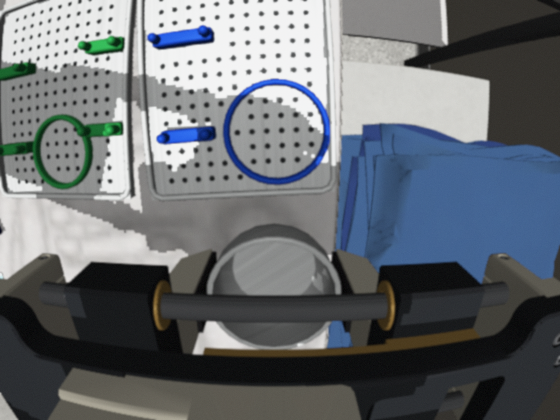

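Call:
{"name": "jog_arm", "arguments": {
  "targets": [
    {"xyz": [0.17, 0.03, 0], "spin": 0},
    {"xyz": [0.17, 0, 0], "spin": 0},
    {"xyz": [0.17, 0, 0], "spin": 0},
    {"xyz": [0.17, 0, 0], "spin": 0},
    {"xyz": [0.18, 0, 0], "spin": 0},
    {"xyz": [0, 0, 0.1], "spin": 0},
    {"xyz": [0, 0, 0.12], "spin": 0},
    {"xyz": [0, 0, 0.12], "spin": 0},
    {"xyz": [0, 0, 0.12], "spin": 0},
    {"xyz": [0, 0, 0.12], "spin": 0}
  ]
}}

```text
time: 11.75
tool_pos: [643.3, -51.5, -0.9]
tcp_rot: [-3.141, -0.0, 1.57]
contact_force: [-0.3, 0.2, -0.8]
grip_width: 61.8
finger_force: 30.0
```

Call:
{"name": "jog_arm", "arguments": {
  "targets": [
    {"xyz": [0, 0, 0.06], "spin": 0},
    {"xyz": [0, 0, 0.06], "spin": 0},
    {"xyz": [0, 0, 0.05], "spin": 0},
    {"xyz": [0, 0, 0.04], "spin": 0},
    {"xyz": [0, 0, 0.03], "spin": 0},
    {"xyz": [0, 0, 0.02], "spin": 0},
    {"xyz": [0, 0, 0.01], "spin": 0},
    {"xyz": [0, 0, 0], "spin": 0},
    {"xyz": [0, 0, 0], "spin": 0},
    {"xyz": [0, 0, 0], "spin": 0}
  ]
}}

```text
time: 13.0
tool_pos: [647.2, -51.7, -19.4]
tcp_rot: [3.133, 0.001, 1.571]
contact_force: [6.6, -0.7, 4.9]
grip_width: 61.8
finger_force: 36.5
```

Call:
{"name": "jog_arm", "arguments": {
  "targets": [
    {"xyz": [0, 0, -0.1], "spin": 0},
    {"xyz": [0, 0, -0.2], "spin": -0.9},
    {"xyz": [0, 0, -0.2], "spin": -1},
    {"xyz": [0, 0, 0], "spin": -1},
    {"xyz": [0, 0, 0], "spin": -1},
    {"xyz": [0, 0, 0], "spin": -1},
    {"xyz": [0, 0, 0], "spin": -1},
    {"xyz": [0, 0, 0], "spin": -1},
    {"xyz": [0, 0, 0], "spin": -1},
    {"xyz": [0, 0, 0], "spin": -0.9}
  ]
}}

```text
time: 14.25
tool_pos: [643.3, -51.1, 18.4]
tcp_rot: [-3.141, -0.0, 2.454]
contact_force: [-0.4, 0.9, -0.7]
grip_width: 61.9
finger_force: 30.0
```

Run:
```python
from h import *
im,c=save('wrist','w5'); o=bot.get_obs(); print(o['tool_pos'],o['tcp_rot'],o['grip_width'],o['finger_force'],c['eye'])
d,_=save('side','d5')
cv2.imwrite('pics/m5.png',np.hstack([im[100:400,100:500],cv2.resize(d[100:250,270:420],(300,300))]))
```

```text
[643.25661061 -51.13744167  18.43799066] [-3.14143172e+00 -1.16543952e-04  2.45742600e+00] 62.09830681245177 30.00020355451852 [ 5.82540268e+02 -1.58729353e-01  2.07964117e+02]
```

View pics/m5.png

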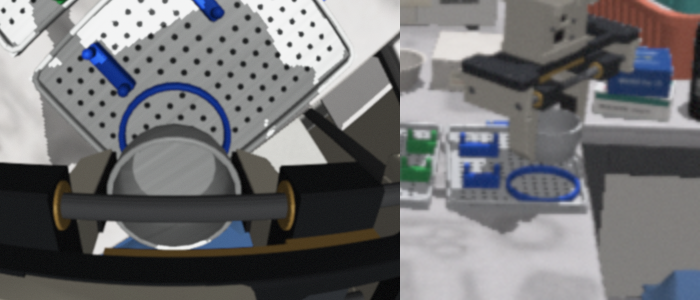

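The pot is still held upright, above the blue ring, with the fingers diagonal and clear of the pegs.

Call:
{"name": "jog_arm", "arguments": {
  "targets": [
    {"xyz": [0, 0, 0.1], "spin": 0},
    {"xyz": [0, 0, 0.1], "spin": 0},
    {"xyz": [0, 0, 0.1], "spin": 0},
    {"xyz": [0, 0, 0.08], "spin": 0},
    {"xyz": [0, 0, 0.05], "spin": 0},
    {"xyz": [0, 0, 0.03], "spin": 0},
    {"xyz": [0, 0, 0.02], "spin": 0},
    {"xyz": [0, 0, 0.01], "spin": 0},
    {"xyz": [0, 0, 0], "spin": 0},
    {"xyz": [0, 0, 0], "spin": 0}
  ]
}}

```text
time: 15.6
tool_pos: [643.5, -51.2, -19.4]
tcp_rot: [3.141, 0.001, 2.451]
contact_force: [-3.0, 0.2, 6.3]
grip_width: 62.0
finger_force: 34.0
```

Call:
{"name": "jog_arm", "arguments": {
  "targets": [
    {"xyz": [0, 0, 0], "spin": 0},
    {"xyz": [0, 0, 0], "spin": 0},
    {"xyz": [0, 0, 0], "spin": 0},
    {"xyz": [0, 0, 0], "spin": 0},
    {"xyz": [0, 0, 0], "spin": 0},
    {"xyz": [0, 0, -0.1], "spin": 0},
    {"xyz": [0, 0, -0.3], "spin": 0},
    {"xyz": [0, 0, -0.5], "spin": 0},
    {"xyz": [0, 0, -0.5], "spin": 0},
    {"xyz": [0, 0, -0.5], "spin": 0}
  ],
  "gripper": 76
}}

```text
time: 16.85
tool_pos: [643.1, -51.5, 132.7]
tcp_rot: [-3.141, 0.0, 2.451]
contact_force: [1.2, -0.4, 1.4]
grip_width: 69.9
finger_force: 0.0
```

Run:
```python
from h import *
im,c=save('wrist','w6'); o=bot.get_obs(); print(o['tool_pos'],o['tcp_rot'],o['grip_width'],o['finger_force'])
cv2.imwrite('pics/m6.png',im)
```

```text
[645.92394414 -51.99711595 139.03884253] [3.13748277 0.008443   2.45062741] 69.58929925782671 0.0
```

View pics/m6.png

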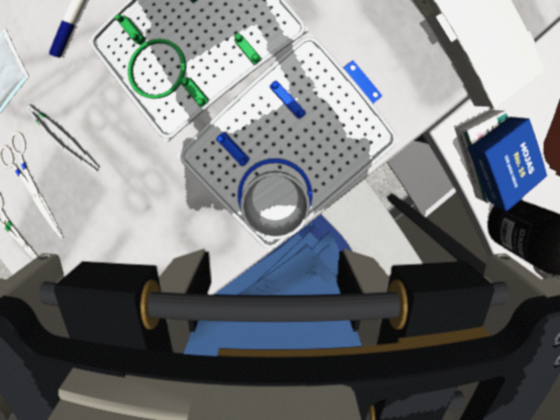

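The pot stands free inside the blue ring (rim near (275,203), ring near (275,195)); scissors, forceps and haemostat are visible at left.

Run:
```python
from h import *
im=cv2.imread('pics/w6.png'); c=bot.get_calibration('wrist')
col(im,c,'blue',12,(60,240,200,330))
hsv=cv2.cvtColor(im,cv2.COLOR_BGR2HSV); m=cv2.inRange(hsv,(108,110,40),(128,255,255)); 
ys,xs=np.nonzero(m[150:225,230:315]); P=np.array([onz(c,x+230,y+150,12,True)[:2] for x,y in zip(xs,ys)])
A=np.c_[2*P,np.ones(len(P))]; s=np.linalg.lstsq(A,(P**2).sum(1),rcond=None)[0]; print('ring',s[:2],np.sqrt(s[2]+s[:2]@s[:2]))
for z in (39,45): print(z,[onz(c,u,v,z,True)[:2].tolist() for u,v in [(244,203),(306,203),(275,172),(275,234)]])
col(im,c,'green',12,(0,240,100,280)); 
print('scissors blue tape'); col(im,c,'blue',6,(140,220,0,60),8)
print('clamp tape'); col(im,c,'green',6,(210,240,0,60),4); print('forc tape'); col(im,c,'green',8,(90,140,20,60),4)
for n,p in [('sc rings',[(12,148),(14,180)]),('sc tip',[(62,237)]),('forc',[(31,106),(98,168)])]: print(n,[onz(c,*q,4,True)[:2] for q in p])
```

```text
blue [270  81  35  37 430] bbox [582.8  18.2] cen [583.2  18.2]
blue [217 133  32  33 405] bbox [586.3 -53.5] cen [585.8 -53.2]
blue [238 159  74  46 465] bbox [637.8 -42.8] cen [632.4 -38.8]
blue [289 215  41  25 549] bbox [697.8 -45.8] cen [704.2 -43.4]
ring [641.55405163 -52.30937642] 37.77986887884051
39 [[630.7, -73.9], [667.4, -29.6], [626.7, -33.2], [672.8, -71.3]]
45 [[629.8, -72.3], [665.7, -29.0], [625.8, -32.5], [671.0, -69.9]]
green [ 115   14   93   92 1266] bbox [469.4 -48.6] cen [471.  -52.9]
green [235  33  26  31 301] bbox [519.8  21.5] cen [519.6  20.7]
scissors blue tape
blue [ 22 163   4   6  19] bbox [ 417.8 -265.6] cen [ 417.8 -265.4]
blue [ 16 169   4   6  18] bbox [ 414.8 -280. ] cen [ 414.8 -280. ]
clamp tape
green [  6 221   6  10  32] bbox [ 445.8 -357.3] cen [ 445.2 -358.2]
forc tape
green [ 40 113   5   3   9] bbox [ 399.4 -195.1] cen [ 399.2 -195.4]
sc rings [array([ 386.6, -266. ]), array([ 415.9, -295.9])]
sc tip [array([ 519. , -291.4])]
forc [array([ 376.2, -203.6]), array([ 499.3, -182.9])]
```

Call:
{"name": "jog_arm", "arguments": {
  "targets": [
    {"xyz": [0.02, -0.5, 0.06], "spin": 0},
    {"xyz": [0.03, -0.65, 0.06], "spin": 0},
    {"xyz": [0.03, -0.65, 0.06], "spin": 0},
    {"xyz": [0.03, -0.65, 0.06], "spin": 0},
    {"xyz": [0.02, -0.65, 0.06], "spin": 0},
    {"xyz": [0.02, -0.69, 0.06], "spin": 0},
    {"xyz": [0, 0, 0], "spin": -1},
    {"xyz": [0, 0, 0], "spin": -1},
    {"xyz": [0, 0, 0], "spin": -1},
    {"xyz": [0, 0, 0], "spin": -1}
  ],
  "gripper": 45
}}

```text
time: 18.15
tool_pos: [440.7, -277.4, 102.5]
tcp_rot: [-3.141, -0.0, 2.854]
contact_force: [0.0, 0.5, -0.2]
grip_width: 41.5
finger_force: 0.0
```

Call:
{"name": "jog_arm", "arguments": {
  "targets": [
    {"xyz": [0, 0, 0], "spin": -1},
    {"xyz": [0, 0, 0], "spin": 0},
    {"xyz": [0, 0, 0], "spin": 0},
    {"xyz": [0, 0, 0], "spin": 0},
    {"xyz": [0, 0, 0], "spin": 0},
    {"xyz": [0, 0, 0], "spin": 0},
    {"xyz": [0, 0, 0], "spin": 0},
    {"xyz": [0, 0, 0], "spin": 0},
    {"xyz": [0, 0, 0], "spin": 0},
    {"xyz": [0, 0, 0], "spin": 0}
  ]
}}

```text
time: 19.4
tool_pos: [441.0, -277.2, 102.3]
tcp_rot: [3.142, 0.0, 2.951]
contact_force: [-0.2, -0.0, 0.4]
grip_width: 41.3
finger_force: 0.0
```

Run:
```python
from h import *
im,c=save('wrist','w7'); o=bot.get_obs(); print(o['tool_pos'],o['tcp_rot'],o['grip_width'],c['eye'])
print('blue');col(im,c,'blue',6,(60,400,0,560),10); print('green'); col(im,c,'green',6,(60,400,0,560),10)
```

```text
[ 440.98799668 -277.21829253  102.32583294] [-3.14159166e+00  4.66470576e-05  2.95083505e+00] 41.41385050016322 [ 363.41936459 -262.00500411  291.83026095]
blue
blue [409  66  40  32 633] bbox [ 352.9 -113.8] cen [ 352.3 -112.3]
blue [265 169   7   8  50] bbox [ 412.9 -276.9] cen [ 412.8 -277. ]
blue [281 168   7   9  52] bbox [ 415.1 -262.8] cen [ 415.3 -263. ]
blue [524 251  15  21 178] bbox [575.4  28.1] cen [573.5  24.7]
blue [555 260   5  21  66] bbox [606.4  88.9] cen [609.3  91.3]
blue [481 269   4  12  25] bbox [571.5 -53.7] cen [569.6 -54.5]
blue [454 308  19  35 173] bbox [640.3 -74.4] cen [635.1 -78.7]
blue [421 391   9   8  40] bbox [ 759.2 -118.4] cen [ 759.5 -118.5]
green
green [533 120  14  39 280] bbox [422.4  30.9] cen [422.   27.9]
green [486 125  17  36 324] bbox [419.5 -41.6] cen [419.4 -42.7]
green [462 162  46  88 865] bbox [485.6 -56.7] cen [483.7 -51.3]
green [531 208  15  30 208] bbox [523.9  32.8] cen [523.7  30.5]
green [197 215   6   7  36] bbox [ 442.5 -348.6] cen [ 442.5 -348.9]
green [187 217   7   7  32] bbox [ 442.7 -358.4] cen [ 442.8 -358.3]
```

View pics/w7.png

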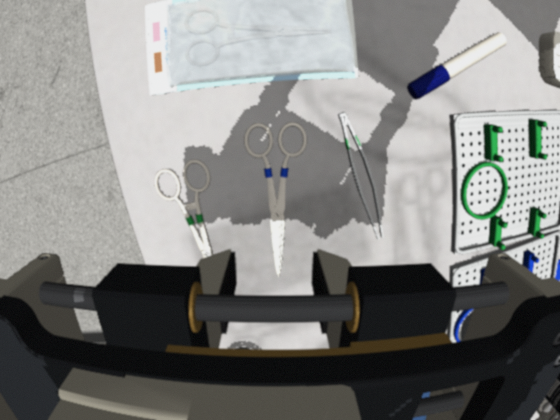

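The scissors point down the picture between the fingers: ring ends near row 121, tapes at (269,173) and (285,172), tip at (279,277); haemostat left, forceps right.

Run:
```python
from h import *
c=bot.get_calibration('wrist')
f=lambda u,v,z=3: onz(c,u,v,z,True)[:2]
tip=f(279,277); e=f(275.5,122); tm=f(276.5,172.5,6)
print('sc tip',tip,'ringend',e,'tape',tm,'mid',(tip+e)/2,'len',np.hypot(*(tip-e)),'ang',np.arctan2(*(e-tip)[::-1]), 'ang tape',np.arctan2(*(tm-tip)[::-1]))
a,b=f(343,113,5),f(380,238,5); print('forc',a,b,(a+b)/2,np.hypot(*(a-b)),np.arctan2(*(a-b)[::-1]))
r1,r2=f(168,184),f(197,176); print('clamp rings',r1,r2,(r1+r2)/2)
```

```text
sc tip [ 519.  -286.9] ringend [ 370.1 -261.8] tape [ 414.3 -269.5] mid [ 444.55 -274.35] len 151.00072847506397 ang 2.9745931345215815 ang tape 2.9769086601565897
forc [ 372.3 -201.7] [ 496.5 -181.3] [ 434.4 -191.5] 125.86421254669652 -2.978795069021844
clamp rings [ 405.  -371.4] [ 403.5 -341.7] [ 404.25 -356.55]
```

Call:
{"name": "jog_arm", "arguments": {
  "targets": [
    {"xyz": [-0.04, 0.04, 0.2], "spin": -0.24},
    {"xyz": [0, 0, 0.3], "spin": 0},
    {"xyz": [0, 0, 0.3], "spin": 0},
    {"xyz": [0, 0, 0.3], "spin": 0},
    {"xyz": [0, 0, 0.25], "spin": 0},
    {"xyz": [0, 0, 0.15], "spin": 0},
    {"xyz": [0, 0, 0.08], "spin": 0},
    {"xyz": [0, 0, 0.02], "spin": 0},
    {"xyz": [0, 0, 0], "spin": 0},
    {"xyz": [0, 0, 0], "spin": 0}
  ]
}}

```text
time: 20.7
tool_pos: [445.1, -275.0, -25.1]
tcp_rot: [-3.141, 0.001, 2.975]
contact_force: [-0.4, 0.4, 0.1]
grip_width: 41.1
finger_force: 0.0
```

Call:
{"name": "jog_arm", "arguments": {
  "targets": [
    {"xyz": [0, 0, 0.02], "spin": 0},
    {"xyz": [0, 0, 0.01], "spin": 0},
    {"xyz": [0, 0, 0.01], "spin": 0},
    {"xyz": [0, 0, 0.01], "spin": 0},
    {"xyz": [0, 0, 0.01], "spin": 0},
    {"xyz": [0, 0, 0], "spin": 0},
    {"xyz": [0, 0, 0], "spin": 0},
    {"xyz": [0, 0, 0], "spin": 0},
    {"xyz": [0, 0, 0], "spin": 0},
    {"xyz": [0, 0, 0], "spin": 0}
  ]
}}

```text
time: 21.95
tool_pos: [444.8, -274.7, -30.5]
tcp_rot: [3.142, 0.0, 2.975]
contact_force: [-0.2, 0.7, 0.9]
grip_width: 41.6
finger_force: 0.0
```

Call:
{"name": "jog_arm", "arguments": {
  "targets": [
    {"xyz": [0, 0, 0.01], "spin": 0},
    {"xyz": [0, 0, 0.01], "spin": 0},
    {"xyz": [0, 0, 0.01], "spin": 0},
    {"xyz": [0, 0, 0], "spin": 0},
    {"xyz": [0, 0, 0], "spin": 0},
    {"xyz": [0, 0, 0], "spin": 0},
    {"xyz": [0, 0, 0], "spin": 0},
    {"xyz": [0, 0, 0], "spin": 0},
    {"xyz": [0, 0, 0], "spin": 0},
    {"xyz": [0, 0, 0], "spin": 0}
  ]
}}

```text
time: 23.2
tool_pos: [444.9, -274.8, -31.4]
tcp_rot: [-3.141, 0.001, 2.975]
contact_force: [-3.8, 2.6, 15.5]
grip_width: 41.8
finger_force: 7.6
```

Call:
{"name": "jog_arm", "arguments": {
  "targets": [
    {"xyz": [0, 0, -0.03], "spin": 0},
    {"xyz": [0, 0, 0], "spin": 0},
    {"xyz": [0, 0, 0], "spin": 0},
    {"xyz": [0, 0, 0], "spin": 0},
    {"xyz": [0, 0, 0], "spin": 0},
    {"xyz": [0, 0, 0], "spin": 0},
    {"xyz": [0, 0, 0], "spin": 0},
    {"xyz": [0, 0, 0], "spin": 0},
    {"xyz": [0, 0, 0], "spin": 0},
    {"xyz": [0, 0, 0], "spin": 0}
  ],
  "gripper": 5
}}

```text
time: 24.45
tool_pos: [444.8, -274.7, -30.4]
tcp_rot: [-3.142, 0.0, 2.975]
contact_force: [0.7, -0.3, -0.1]
grip_width: 13.4
finger_force: 30.0
```

Call:
{"name": "jog_arm", "arguments": {
  "targets": [
    {"xyz": [0, 0, -0.38], "spin": 0},
    {"xyz": [0, 0, -0.5], "spin": 0},
    {"xyz": [-0.14, 0.445, 0], "spin": 0},
    {"xyz": [-0.14, 0.445, 0], "spin": 0},
    {"xyz": [-0.14, 0.445, 0], "spin": 0},
    {"xyz": [-0.14, 0.445, 0], "spin": 0},
    {"xyz": [-0.14, 0.445, 0], "spin": 0},
    {"xyz": [-0.14, 0.445, 0], "spin": 0},
    {"xyz": [-0.14, 0.445, 0], "spin": 0},
    {"xyz": [-0.14, 0.445, 0], "spin": 0}
  ]
}}

```text
time: 25.7
tool_pos: [580.8, -7.6, 39.9]
tcp_rot: [-3.142, 0.0, 2.975]
contact_force: [0.7, 0.1, -0.5]
grip_width: 13.6
finger_force: 30.0
```

Call:
{"name": "jog_arm", "arguments": {
  "targets": [
    {"xyz": [0, 0, 0], "spin": 1},
    {"xyz": [0, 0, 0], "spin": 1},
    {"xyz": [0, 0, 0], "spin": 1},
    {"xyz": [0, 0, 0], "spin": 1},
    {"xyz": [0, 0, 0], "spin": 1},
    {"xyz": [0, 0, 0], "spin": 1},
    {"xyz": [0, 0, 0], "spin": 1},
    {"xyz": [0, 0, 0], "spin": 1},
    {"xyz": [0, 0, 0], "spin": 1},
    {"xyz": [0, 0, 0], "spin": 1}
  ]
}}

```text
time: 26.95
tool_pos: [580.2, -8.7, 39.8]
tcp_rot: [-3.141, -0.0, 1.971]
contact_force: [1.1, 0.3, -0.6]
grip_width: 13.6
finger_force: 30.0
```

Call:
{"name": "jog_arm", "arguments": {
  "targets": [
    {"xyz": [0, 0, 0], "spin": 1},
    {"xyz": [0, 0, 0], "spin": 1},
    {"xyz": [0, 0, 0], "spin": 1},
    {"xyz": [0, 0, 0], "spin": 0.66},
    {"xyz": [0, 0, 0], "spin": 0},
    {"xyz": [0, 0, 0], "spin": 0},
    {"xyz": [0, 0, 0], "spin": 0},
    {"xyz": [0, 0, 0], "spin": 0},
    {"xyz": [0, 0, 0], "spin": 0},
    {"xyz": [0, 0, 0], "spin": 0}
  ]
}}

```text
time: 28.2
tool_pos: [580.4, -8.7, 40.0]
tcp_rot: [3.141, 0.0, 1.609]
contact_force: [-0.7, -0.5, -0.3]
grip_width: 13.7
finger_force: 30.0
```

Run:
```python
from h import *
im,c=save('wrist','w8'); d,_=save('side','d8'); o=bot.get_obs(); print(o['tool_pos'],o['tcp_rot'],o['grip_width'],c['eye'])
col(im,c,'blue',18,(0,300,150,420)); col(im,c,'green',18,(0,300,0,300))
cv2.imwrite('pics/m8.png',np.hstack([im[0:300,0:420],cv2.resize(d[120:240,240:390],(375,300))]))
```

```text
[580.41126916  -8.68006221  39.95821868] [3.14144880e+00 1.98830273e-05 1.60890934e+00] 13.53560049382543 [578.65496994  71.56251148 229.44749295]
blue [ 288   83   67   21 1185] bbox [608.3  87.1] cen [608.3  87.1]
blue [257 184  34  16 442] bbox [580.3  20.4] cen [580.2  20.8]
blue [240 187  13  16 158] bbox [561.9  17.7] cen [561.8  17.6]
blue [295 187   9  15 102] bbox [597.5  19.3] cen [597.6  18.8]
blue [401 196  19  90 564] bbox [683.6 -12.4] cen [686.2 -12.4]
blue [252 206  15  17 190] bbox [571.    4.2] cen [571.    4.4]
blue [281 206  14  17 190] bbox [590.4   5. ] cen [590.6   5.1]
blue [314 235  83  36 634] bbox [641.3 -22.5] cen [640.6 -17.9]
green [ 92  83  55  20 858] bbox [471.5  88. ] cen [471.3  87.9]
green [158 178  49  19 717] bbox [517.6  21.6] cen [518.6  22.1]
green [ 41 181  55  17 674] bbox [421.7  18.6] cen [423.2  19.5]
green [  61  243  145   46 1370] bbox [473.4 -41.5] cen [460.9 -39.8]
```

View pics/m8.png

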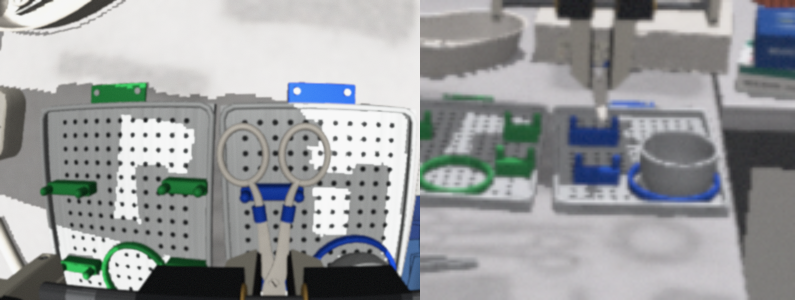

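Scissors hang centred over the blue bars (shanks at column 274, bar centre near 272), rings toward the tag; the pot stands upright in its ring.

Call:
{"name": "jog_arm", "arguments": {
  "targets": [
    {"xyz": [0, 0, 0.15], "spin": 0},
    {"xyz": [0, 0, 0.2], "spin": 0},
    {"xyz": [0, 0, 0.15], "spin": 0},
    {"xyz": [0, 0, 0.08], "spin": 0},
    {"xyz": [0, 0, 0.04], "spin": 0},
    {"xyz": [0, 0, 0.02], "spin": 0},
    {"xyz": [0, 0, 0.02], "spin": 0},
    {"xyz": [0, 0, 0], "spin": 0},
    {"xyz": [0, 0, 0], "spin": 0},
    {"xyz": [0, 0, 0], "spin": 0}
  ]
}}

```text
time: 29.55
tool_pos: [580.5, -8.7, -12.7]
tcp_rot: [3.141, 0.0, 1.609]
contact_force: [0.4, 0.1, 0.4]
grip_width: 12.9
finger_force: 30.0
```

Call:
{"name": "jog_arm", "arguments": {
  "targets": [
    {"xyz": [0, 0, 0.01], "spin": 0},
    {"xyz": [0, 0, 0], "spin": 0},
    {"xyz": [0, 0, 0], "spin": 0},
    {"xyz": [0, 0, 0], "spin": 0},
    {"xyz": [0, 0, 0], "spin": 0},
    {"xyz": [0, 0, -0.05], "spin": 0},
    {"xyz": [0, 0, -0.2], "spin": 0},
    {"xyz": [0, 0, -0.4], "spin": 0},
    {"xyz": [0, 0, -0.5], "spin": 0},
    {"xyz": [0, 0, -0.5], "spin": 0}
  ],
  "gripper": 35
}}

```text
time: 30.8
tool_pos: [580.4, -8.7, 120.9]
tcp_rot: [3.14, 0.0, 1.609]
contact_force: [0.8, -0.4, 0.2]
grip_width: 32.2
finger_force: 0.0
```

Run:
```python
from h import *
im,c=save('wrist','w9'); d,_=save('side','d9');s,cs=save('scene','s9'); o=bot.get_obs(); print(o['tool_pos'],o['tcp_rot'],o['grip_width'],c['eye'])
print('wr');col(im,c,'blue',20,(0,300,150,420)); col(im,c,'green',18,(0,300,0,300))
cv2.imwrite('pics/m9.png',np.hstack([im[0:300,150:420],cv2.resize(d[140:220,270:400],(488,300))]))
```

```text
[582.0812016   -8.90270446 121.87561685] [3.13515660e+00 1.19424355e-03 1.60890953e+00] 31.763895861903418 [578.50446287  71.59233662 310.34155529]
wr
blue [284  91  49  15 627] bbox [608.2  87.5] cen [608.1  87. ]
blue [249 165  46  13 468] bbox [578.6  20.3] cen [578.8  20.6]
blue [ 372  186   48   81 1772] bbox [703.8 -28.5] cen [702.2 -15.7]
blue [298 206  72  55 508] bbox [640.6 -37.5] cen [631.3 -27.1]
blue [255 236  13  15 168] bbox [570.9 -50.2] cen [570.6 -49.3]
blue [280 236  12  14 141] bbox [594.6 -48.8] cen [594.4 -48.4]
green [134  90  44  14 514] bbox [469.2  88.1] cen [469.4  88.3]
green [188 162  36  12 355] bbox [517.6  21.5] cen [518.2  21.8]
green [ 91 164  43  12 388] bbox [420.5  19. ] cen [421.6  19.2]
green [  99  213  123   54 1300] bbox [468.2 -52.4] cen [471.6 -48. ]
```

View pics/m9.png

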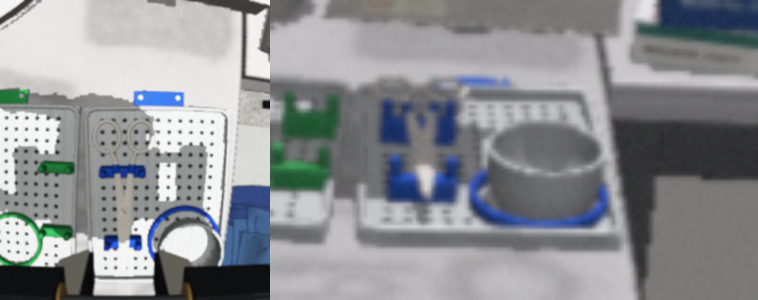

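Scissors lie on both blue bars between the pegs with the rings toward the tag, and the large pot is upright in its ring. Next the small pot.

Call:
{"name": "jog_arm", "arguments": {
  "targets": [
    {"xyz": [-0.53, 0.04, 0], "spin": 0},
    {"xyz": [-0.53, 0.04, 0], "spin": 0},
    {"xyz": [-0.53, 0.04, 0], "spin": 0},
    {"xyz": [-0.53, 0.04, 0], "spin": 0},
    {"xyz": [-0.53, 0.04, 0], "spin": 0},
    {"xyz": [-0.53, 0.04, 0], "spin": 0},
    {"xyz": [-0.53, 0.04, 0], "spin": 0},
    {"xyz": [-0.53, 0.04, 0], "spin": 0},
    {"xyz": [0, 0, 0], "spin": 1},
    {"xyz": [0, 0, 0], "spin": 1}
  ],
  "gripper": 78
}}

```text
time: 32.2
tool_pos: [617.9, -347.1, 116.8]
tcp_rot: [-3.139, -0.001, 1.404]
contact_force: [-0.0, 0.2, 0.2]
grip_width: 71.3
finger_force: 0.0
```

Call:
{"name": "jog_arm", "arguments": {
  "targets": [
    {"xyz": [0, 0, 0], "spin": 1},
    {"xyz": [0, 0, 0], "spin": 1},
    {"xyz": [0, 0, 0], "spin": 1},
    {"xyz": [0, 0, 0], "spin": 1},
    {"xyz": [0, 0, 0], "spin": 1},
    {"xyz": [0, 0, 0], "spin": 1},
    {"xyz": [0, 0, 0], "spin": 0.6},
    {"xyz": [0, 0, 0], "spin": 0},
    {"xyz": [0, 0, 0], "spin": 0},
    {"xyz": [0, 0, 0], "spin": 0}
  ]
}}

```text
time: 33.45
tool_pos: [618.7, -346.6, 118.1]
tcp_rot: [-3.141, 0.0, 0.749]
contact_force: [-0.2, -0.2, 0.8]
grip_width: 71.5
finger_force: 0.0
```

Run:
```python
from h import *
im,c=save('wrist','w10'); s,cs=save('scene','s10'); d,cd=save('side','d10'); o=bot.get_obs(); print(o['tool_pos'],o['tcp_rot'],o['grip_width'],c['eye'])
g=cv2.GaussianBlur(cv2.cvtColor(im,cv2.COLOR_BGR2GRAY),(3,3),0)
roi=g[130:270,200:350]
H=cv2.HoughCircles(roi,cv2.HOUGH_GRADIENT,1,8,param1=80,param2=15,minRadius=16,maxRadius=34)
print('expect',proj(c,[619,-346,32],True))
if H is not None:
    for x,y,r in H[0][:6]: print(x+200,y+130,r,onz(c,x+200,y+130,32,True),onz(c,x+200,y+130,0,True))
# tray ring fit from w9-like colour in side/scene not needed
```

```text
[ 618.84500822 -346.69821387  118.35415088] [ 3.14150857e+00 -5.33815160e-05  7.49070807e-01] 71.57678164115084 [ 678.96128694 -291.94754055  307.63625751]
expect [272.42889362 206.69001276]
275.5 206.5 21.8 [ 621.  -347.9   32. ] [ 614.2 -354.4    0. ]
278.5 196.5 18.8 [ 629.4 -343.6   32. ] [ 623.7 -349.6    0. ]
267.5 203.5 16.6 [ 618.2 -340.8   32. ] [ 611.1 -346.5    0. ]
281.5 213.5 16.6 [ 619.9 -356.2   32. ] [ 613.  -363.7    0. ]
```

Call:
{"name": "jog_arm", "arguments": {
  "targets": [
    {"xyz": [0, 0.01, 0.3], "spin": 0},
    {"xyz": [0, 0, 0.3], "spin": 0},
    {"xyz": [0, 0, 0.3], "spin": 0},
    {"xyz": [0, 0, 0.3], "spin": 0},
    {"xyz": [0, 0, 0.3], "spin": 0},
    {"xyz": [0, 0, 0.12], "spin": 0},
    {"xyz": [0, 0, 0.06], "spin": 0},
    {"xyz": [0, 0, 0.04], "spin": 0},
    {"xyz": [0, 0, 0], "spin": 0},
    {"xyz": [0, 0, 0], "spin": 0}
  ]
}}

```text
time: 34.85
tool_pos: [619.7, -347.5, -18.5]
tcp_rot: [3.14, -0.0, 0.749]
contact_force: [-0.1, 0.9, -0.3]
grip_width: 71.6
finger_force: 0.0
```

Call:
{"name": "jog_arm", "arguments": {
  "targets": [
    {"xyz": [0, 0, 0], "spin": 0},
    {"xyz": [0, 0, 0], "spin": 0},
    {"xyz": [0, 0, 0], "spin": 0},
    {"xyz": [0, 0, 0], "spin": 0},
    {"xyz": [0, 0, 0], "spin": 0},
    {"xyz": [0, 0, 0], "spin": 0},
    {"xyz": [0, 0, 0], "spin": 0},
    {"xyz": [0, 0, 0], "spin": 0},
    {"xyz": [0, 0, 0], "spin": 0},
    {"xyz": [0, 0, 0], "spin": 0}
  ],
  "gripper": 30
}}

```text
time: 36.1
tool_pos: [619.5, -347.3, -19.2]
tcp_rot: [3.141, -0.0, 0.749]
contact_force: [0.3, -0.1, 0.6]
grip_width: 42.4
finger_force: 30.0
```

Run:
```python
from h import *
# ring/bars of suture tray from s/w views: fit ring circle in w4-type picture w8/w9
import glob
o=bot.get_obs(); print(o['tool_pos'])
cd=bot.get_calibration('side'); cs=bot.get_calibration('scene')
O=np.array([463,-6.2]); a=-0.034; R=np.array([[np.cos(a),-np.sin(a)],[np.sin(a),np.cos(a)]])
W=lambda x,y,z:np.r_[O+R@[x,y],z]
for nm,P in [('ring',W(8,-50,12)),('clamp+',W(-43,24,20)),('clamp-',W(-43,-44,20)),('f+',W(55,30,20)),('f-',W(55,-34,20))]: print(nm,P.round(1),proj(cs,P).round(1),proj(cd,P).round(1))
for n,c in (('s10',cs),('d10',cd)):
    im=cv2.imread(f'pics/{n}.png'); col(im,c,'green',12,(130,250,100,320),15,False)
```

```text
[ 619.45773921 -347.31342078  -19.19038732]
ring [469.3 -56.4  12. ] [219.2 209.8] [254.9 188.2]
clamp+ [420.8  19.2  20. ] [181.2 202.4] [235.7 167.5]
clamp- [418.5 -48.7  20. ] [199.5 218.9] [230.3 181.9]
f+ [519.   21.9  20. ] [212.3 178.6] [281.6 168.8]
f- [516.8 -42.   20. ] [229.7 192.7] [278.8 182.4]
green [170 175  16  12  47] bbox [461.3  86.6] cen [461.5  86.8]
green [207 178  11   8  45] bbox [516.2  21.7] cen [515.9  23.4]
green [224 192  11   8  47] bbox [513.8 -41.7] cen [513.2 -40.7]
green [173 197  16  17 107] bbox [417.8  20.5] cen [417.2  18. ]
green [192 201  40  29 241] bbox [447.3 -54.8] cen [443.5 -55.6]
green [226 164  18  11 115] bbox [416.9  28.3] cen [417.5  17.5]
green [274 165  14  12  95] bbox [516.3  29.8] cen [515.6  24.6]
green [221 178  48  19 255] bbox [447.9 -53.1] cen [440.3 -51.8]
green [271 179  14  11 100] bbox [513.7 -33.9] cen [513.1 -41. ]
```

Call:
{"name": "jog_arm", "arguments": {
  "targets": [
    {"xyz": [0, 0, -0.1], "spin": 0},
    {"xyz": [0, 0, -0.3], "spin": 0},
    {"xyz": [0, 0, -0.5], "spin": 0},
    {"xyz": [0.15, -0.55, 0], "spin": 0},
    {"xyz": [0.15, -0.55, 0], "spin": 0},
    {"xyz": [0.15, -0.55, 0], "spin": 0},
    {"xyz": [0.15, -0.55, 0], "spin": 0},
    {"xyz": [0.15, -0.55, 0], "spin": 0},
    {"xyz": [0.15, -0.55, 0], "spin": 0},
    {"xyz": [0.2, -0.64, 0], "spin": 0}
  ]
}}

```text
time: 37.35
tool_pos: [468.9, -55.6, 53.4]
tcp_rot: [3.14, -0.001, 0.748]
contact_force: [0.1, 0.9, -1.6]
grip_width: 42.2
finger_force: 30.0
```

Run:
```python
from h import *
im,c=save('wrist','w11'); d,cd=save('side','d11'); s,cs=save('scene','s11'); o=bot.get_obs(); print(o['tool_pos'],o['tcp_rot'],o['grip_width'],o['finger_force'])
col(im,c,'green',12,(0,330,0,560))
cv2.imwrite('pics/m11.png',np.hstack([im[60:360,130:430],cv2.resize(d[110:230,200:360],(400,300))]))
```

```text
[468.36083523 -54.7227405   53.33857987] [-3.14135979e+00  3.27532939e-05  7.51907754e-01] 42.31588170421098 30.00002597713319
green [108  75  45  54 759] bbox [467.2  87.1] cen [467.2  87.6]
green [221  86  39  39 585] bbox [518.1  20.9] cen [517.9  21. ]
green [ 231  150   93  106 1518] bbox [483.7 -46.5] cen [491.9 -46.7]
green [137 183  44  49 646] bbox [419.2  18.3] cen [419.2  18.5]
```

Run:
```python
from h import *
im=cv2.imread('pics/w11.png'); c=bot.get_calibration('wrist')
P=[469,-56.2]; z=32+72.5
print('rim centre',proj(c,[*P,z],True),'rim pts',[proj(c,[P[0]+22*np.cos(t),P[1]+22*np.sin(t),z],True).round(0).tolist() for t in np.arange(4)*np.pi/2+.75],'foot',proj(c,[*P,z-32],True))
g=cv2.GaussianBlur(cv2.cvtColor(im,cv2.COLOR_BGR2GRAY),(3,3),0)
H=cv2.HoughCircles(g[180:360,190:360],cv2.HOUGH_GRADIENT,1,10,param1=80,param2=18,minRadius=25,maxRadius=60)
if H is not None:
    for x,y,r in H[0][:6]: print((x+190,y+180,r),onz(c,x+190,y+180,z,True))
```

```text
rim centre [274.97278584 287.82899411] rim pts [[275.0, 247.0], [230.0, 287.0], [275.0, 323.0], [320.0, 287.0]] foot [274.79284705 259.7529959 ]
(np.float32(273.5), np.float32(295.5), np.float32(50.4)) [465.2 -58.7 104.5]
(np.float32(273.5), np.float32(277.5), np.float32(43.6)) [472.8 -51.7 104.5]
(np.float32(274.5), np.float32(225.5), np.float32(33.8)) [492.6 -33.8 104.5]
(np.float32(275.5), np.float32(236.5), np.float32(48.4)) [489.  -37.8 104.5]
(np.float32(288.5), np.float32(282.5), np.float32(58.3)) [475.7 -59.  104.5]
(np.float32(273.5), np.float32(259.5), np.float32(27.1)) [479.8 -45.1 104.5]
```

Call:
{"name": "jog_arm", "arguments": {
  "targets": [
    {"xyz": [-0.02, 0, 0.15], "spin": 0},
    {"xyz": [0, 0, 0.2], "spin": 0},
    {"xyz": [0, 0, 0.2], "spin": 0},
    {"xyz": [0, 0, 0.12], "spin": 0},
    {"xyz": [0, 0, 0.08], "spin": 0},
    {"xyz": [0, 0, 0.05], "spin": 0},
    {"xyz": [0, 0, 0.03], "spin": 0},
    {"xyz": [0, 0, 0.02], "spin": 0},
    {"xyz": [0, 0, 0], "spin": 0},
    {"xyz": [0, 0, 0], "spin": 0}
  ]
}}

```text
time: 38.75
tool_pos: [468.3, -57.6, -15.1]
tcp_rot: [3.141, -0.0, 0.749]
contact_force: [-0.4, 0.3, -1.0]
grip_width: 42.5
finger_force: 30.0
```

Call:
{"name": "jog_arm", "arguments": {
  "targets": [
    {"xyz": [0, 0, 0.01], "spin": 0},
    {"xyz": [0, 0, 0], "spin": 0},
    {"xyz": [0, 0, 0], "spin": 0},
    {"xyz": [0, 0, 0], "spin": 0},
    {"xyz": [0, 0, 0], "spin": 0},
    {"xyz": [0, 0, -0.05], "spin": 0},
    {"xyz": [0, 0, -0.2], "spin": 0},
    {"xyz": [0, 0, -0.4], "spin": 0},
    {"xyz": [0, 0, -0.5], "spin": 0},
    {"xyz": [0, 0, -0.5], "spin": 0}
  ],
  "gripper": 56
}}

```text
time: 40.0
tool_pos: [467.9, -57.5, 117.4]
tcp_rot: [3.142, -0.0, 0.749]
contact_force: [0.5, 0.3, -0.6]
grip_width: 50.8
finger_force: 0.0
```

Run:
```python
from h import *
im,c=save('wrist','w12'); d,cd=save('side','d12'); s,cs=save('scene','s12'); o=bot.get_obs(); print(o['tool_pos'],o['tcp_rot'],o['grip_width'],o['finger_force'])
c=bot.get_calibration('wrist')
g=cv2.GaussianBlur(cv2.cvtColor(im,cv2.COLOR_BGR2GRAY),(3,3),0)
print('exp rim',proj(c,[469.3,-56.4,35],True),'ring',proj(c,[469.3,-56.4,12],True))
H=cv2.HoughCircles(g[150:280,190:360],cv2.HOUGH_GRADIENT,1,8,param1=80,param2=16,minRadius=16,maxRadius=40)
if H is not None:
    for x,y,r in H[0][:5]: print((x+190,y+150,r),onz(c,x+190,y+150,35,True))
col(im,c,'green',12,(100,330,100,460))
# pictures for possible view
cv2.imwrite('pics/m12.png',np.hstack([cv2.resize(im[150:270,200:350],(375,300)),cv2.resize(d[140:220,200:310],(412,300))]))
for n,q,cc in(('s12',s,cs),('d12',d,cd)): col(q,cc,'green',6,(190,330,180,340),6,False); print()
```

```text
[469.4323702  -57.92534499 117.99505827] [ 3.13727689e+00 -2.56631305e-03  7.48920371e-01] 51.69989819195914 0.0
exp rim [270.89720706 207.57874818] ring [270.99507978 200.71356855]
(np.float32(273.5), np.float32(199.5), np.float32(32.7)) [476.2 -53.1  35. ]
(np.float32(283.5), np.float32(196.5), np.float32(37.2)) [484.1 -57.6  35. ]
(np.float32(265.5), np.float32(210.5), np.float32(34.9)) [464.1 -54.7  35. ]
(np.float32(275.5), np.float32(213.5), np.float32(29.4)) [468.1 -63.   35. ]
(np.float32(276.5), np.float32(189.5), np.float32(39.4)) [484.5 -48.9  35. ]
green [139 100  27  23 269] bbox [458.  85.] cen [459.1  87.2]
green [232 100  27  20 243] bbox [515.9  18.4] cen [515.6  20.2]
green [ 218  140   94  110 1184] bbox [469.6 -47.8] cen [472.8 -47.7]
green [162 167  36  38 413] bbox [421.2  18.2] cen [421.2  17.8]
green [224 190  11  10  44] bbox [519.  -35.2] cen [519.2 -36.3]
green [180 197   9  14  66] bbox [428.5  22.7] cen [428.1  22.2]
green [192 205  40  25 176] bbox [445.9 -55.1] cen [434.8 -54.9]
green [308 299   3   3   8] bbox [ 440.3 -349.7] cen [ 440.3 -350.1]
green [312 302   3   3   8] bbox [ 440.8 -359.5] cen [ 440.7 -359.9]

green [239 190  11   6  21] bbox [448.2 -65.5] cen [446.6 -70. ]
green [253 190  16   7  33] bbox [481.5 -64.7] cen [485.4 -70. ]
green [206 226   4   4  13] bbox [ 398.1 -203.3] cen [ 398.4 -204.5]
green [217 278   4   7  26] bbox [ 442.  -356.6] cen [ 442.1 -357.2]
```

Call:
{"name": "jog_arm", "arguments": {
  "targets": [
    {"xyz": [-0.38, 0.37, 0], "spin": 0},
    {"xyz": [-0.38, 0.37, 0], "spin": 0},
    {"xyz": [-0.38, 0.37, 0], "spin": 0},
    {"xyz": [-0.38, 0.37, 0], "spin": 0},
    {"xyz": [-0.38, 0.37, 0], "spin": 0},
    {"xyz": [-0.38, 0.37, 0.1], "spin": 0},
    {"xyz": [-0.38, 0.37, 0.1], "spin": 0},
    {"xyz": [0, 0, 0], "spin": -1},
    {"xyz": [0, 0, 0], "spin": -1},
    {"xyz": [0, 0, 0], "spin": -1}
  ],
  "gripper": 42
}}

```text
time: 41.4
tool_pos: [452.5, -353.7, 98.2]
tcp_rot: [-3.139, -0.001, 1.052]
contact_force: [-0.5, 1.0, 0.2]
grip_width: 38.6
finger_force: 0.0
```

Call:
{"name": "jog_arm", "arguments": {
  "targets": [
    {"xyz": [0, 0, 0], "spin": -1},
    {"xyz": [0, 0, 0], "spin": -1},
    {"xyz": [0, 0, 0], "spin": -1},
    {"xyz": [0, 0, 0], "spin": -1},
    {"xyz": [0, 0, 0], "spin": -1},
    {"xyz": [0, 0, 0], "spin": -1},
    {"xyz": [0, 0, 0], "spin": -1},
    {"xyz": [0, 0, 0], "spin": -1},
    {"xyz": [0, 0, 0], "spin": -1},
    {"xyz": [0, 0, 0], "spin": -1}
  ]
}}

```text
time: 42.65
tool_pos: [452.6, -353.5, 98.4]
tcp_rot: [-3.141, -0.003, 2.052]
contact_force: [1.2, -0.3, -0.2]
grip_width: 38.7
finger_force: 0.0
```

Call:
{"name": "jog_arm", "arguments": {
  "targets": [
    {"xyz": [0, 0, 0], "spin": -1},
    {"xyz": [0, 0, 0], "spin": -1},
    {"xyz": [0, 0, 0], "spin": -1},
    {"xyz": [0, 0, 0], "spin": -1},
    {"xyz": [0, 0, 0], "spin": -1},
    {"xyz": [0, 0, 0], "spin": -1},
    {"xyz": [0, 0, 0], "spin": -1},
    {"xyz": [0, 0, 0], "spin": -1},
    {"xyz": [0, 0, 0], "spin": -1},
    {"xyz": [0, 0, 0], "spin": -1}
  ]
}}

```text
time: 43.9
tool_pos: [452.6, -353.5, 98.3]
tcp_rot: [3.14, -0.002, 3.052]
contact_force: [-0.1, 1.3, 0.0]
grip_width: 38.5
finger_force: 0.0
```

Call:
{"name": "jog_arm", "arguments": {
  "targets": [
    {"xyz": [0, 0, 0], "spin": -1},
    {"xyz": [0, 0, 0], "spin": -0.4},
    {"xyz": [0, 0, 0], "spin": 0},
    {"xyz": [0, 0, 0], "spin": 0},
    {"xyz": [0, 0, 0], "spin": 0},
    {"xyz": [0, 0, 0], "spin": 0},
    {"xyz": [0, 0, 0], "spin": 0},
    {"xyz": [0, 0, 0], "spin": 0},
    {"xyz": [0, 0, 0], "spin": 0},
    {"xyz": [0, 0, 0], "spin": 0}
  ]
}}

```text
time: 45.15
tool_pos: [453.3, -354.2, 100.0]
tcp_rot: [-3.142, 0.0, -3.094]
contact_force: [0.2, 1.3, -0.0]
grip_width: 38.2
finger_force: 0.0
```

Run:
```python
from h import *
im,c=save('wrist','w13'); o=bot.get_obs(); print(o['tool_pos'],o['tcp_rot'],o['grip_width'],c['eye'])
col(im,c,'green',6,(100,330,200,360),10)
g=cv2.cvtColor(im,cv2.COLOR_BGR2GRAY)
e=cv2.Canny(g,60,140)
roi=e[90:300,225:330]
ys,xs=np.nonzero(roi); print('edge rows',ys.min()+90,ys.max()+90)
# profile: edge column extents per 6 rows
for r in range(90,300,8):
    x=np.nonzero(e[r:r+2,225:330].any(0))[0]+225
    print(r,x.tolist())
```

```text
[ 453.30067134 -354.2277       99.94366722] [-3.14154170e+00  1.12635129e-04 -3.09438929e+00] 38.68538765638634 [ 374.3394943  -358.0345598   289.44750625]
green [266 188   6   9  44] bbox [ 443.2 -359.6] cen [ 443.3 -359.6]
green [277 188   6   8  42] bbox [ 442.3 -349.7] cen [ 442.6 -349.8]
edge rows 90 295
90 [295, 296, 297, 298]
98 [290, 291, 292, 293, 323, 324, 325]
106 [265, 266, 267, 319, 320]
114 [256, 257, 258, 304, 305, 306, 309, 310, 313, 314]
122 [248, 249, 293, 294, 295, 296, 297, 299, 300, 301, 320, 321, 322]
130 [239, 240, 241, 284, 285, 286, 287, 290, 291, 292, 294, 326, 327, 328]
138 [235, 236, 244, 245, 247, 248, 263, 264, 266, 267, 274, 275, 276, 277, 278, 280, 281, 282, 298, 299, 301, 302]
146 [233, 242, 244, 245, 267, 270, 271, 272, 273, 276, 278, 301, 302, 304]
154 [229, 230, 243, 245, 246, 266, 267, 269, 277, 278, 280, 300, 303]
162 [247, 248, 249, 251, 252, 253, 254, 255, 256, 257, 258, 259, 260, 261, 263, 264, 265, 282, 283, 284, 287, 288, 289, 290, 291, 292, 293, 295, 296, 297, 298]
170 [262, 263, 265, 266, 281, 282, 284]
178 [264, 283]
186 [265, 266, 268, 269, 270, 271, 276, 277, 278, 279, 280, 282]
194 [265, 272, 276, 283]
202 [268, 271, 272, 277, 281]
210 [268, 273, 276, 281]
218 [268, 274, 276, 281]
226 [236, 237, 238, 239, 265, 266, 271, 272, 281, 288, 289]
234 [269, 280, 282, 283, 295, 296, 297, 299, 300, 301, 302, 303]
242 [270, 271, 274, 276, 280, 281, 299, 300]
250 [225, 226, 227, 228, 229, 232, 233, 234, 272, 274, 276, 279, 307, 308, 313, 314, 315, 318, 319, 320, 321, 322, 323, 324]
258 [231, 237, 272, 275, 279, 310, 316]
266 [229, 237, 238, 273, 279, 310, 318]
274 [227, 238, 274, 275, 277, 278, 309, 320, 321]
282 [225, 238, 309, 323]
290 [237, 310, 325]
298 []
```

Run:
```python
from h import *
c=bot.get_calibration('wrist'); im=cv2.imread('pics/w13.png')
e=cv2.Canny(cv2.cvtColor(im,cv2.COLOR_BGR2GRAY),60,140)
for r in (130,132,134,136,138): print(r,(np.nonzero(e[r,242:304])[0]+242).tolist())
for r in (274,276,278,280,282,284): print(r,(np.nonzero(e[r,245:300])[0]+245).tolist())
f=lambda u,v,z=3.5: onz(c,u,v,z,True)[:2]
t=f(276,279); a=f(273,135.5); b=f(274.5,210); tp=f(274.3,192,7)
print(t,a,b,tp,(t+a)/2,np.hypot(*(t-a)),np.arctan2(*(t-a)[::-1]),np.arctan2(*(t-tp)[::-1]))
```

```text
130 [286, 287, 290, 291, 292]
132 [252, 253, 254, 255, 256, 257, 258, 259, 283, 284, 290, 294, 295, 296]
134 [248, 249, 254, 255, 256, 257, 262, 263, 281, 282, 285, 286, 287, 292, 293, 294, 298, 299]
136 [246, 247, 250, 251, 260, 261, 262, 265, 279, 280, 283, 284, 296, 297, 300]
138 [244, 245, 248, 263, 264, 266, 267, 277, 278, 281, 282, 298, 299, 301, 302]
274 [274, 278]
276 [276]
278 []
280 []
282 []
284 []
[ 532.2 -348.4] [ 392.7 -357.9] [ 460.5 -353.4] [ 442.7 -354.4] [ 462.45 -353.15] 139.82310252601326 0.06799537498565626 0.06693894610959221
```

Call:
{"name": "jog_arm", "arguments": {
  "targets": [
    {"xyz": [-0.08, 0.01, 0.2], "spin": -0.2},
    {"xyz": [0, 0, 0.3], "spin": 0},
    {"xyz": [0, 0, 0.3], "spin": 0},
    {"xyz": [0, 0, 0.3], "spin": 0},
    {"xyz": [0, 0, 0.25], "spin": 0},
    {"xyz": [0, 0, 0.12], "spin": 0},
    {"xyz": [0, 0, 0.08], "spin": 0},
    {"xyz": [0, 0, 0.04], "spin": 0},
    {"xyz": [0, 0, 0.03], "spin": 0},
    {"xyz": [0, 0, 0], "spin": 0}
  ]
}}

```text
time: 46.45
tool_pos: [459.8, -353.3, -29.4]
tcp_rot: [-3.141, 0.0, -3.074]
contact_force: [0.2, -0.0, -0.4]
grip_width: 38.4
finger_force: 0.0
```

Call:
{"name": "jog_arm", "arguments": {
  "targets": [
    {"xyz": [0, 0, 0], "spin": 0},
    {"xyz": [0, 0, 0], "spin": 0},
    {"xyz": [0, 0, 0], "spin": 0},
    {"xyz": [0, 0, 0], "spin": 0},
    {"xyz": [0, 0, 0], "spin": 0},
    {"xyz": [0, 0, 0], "spin": 0},
    {"xyz": [0, 0, 0], "spin": 0},
    {"xyz": [0, 0, 0], "spin": 0},
    {"xyz": [0, 0, 0], "spin": 0},
    {"xyz": [0, 0, 0], "spin": 0}
  ],
  "gripper": 4
}}

```text
time: 47.7
tool_pos: [459.7, -353.2, -29.6]
tcp_rot: [-3.141, 0.0, -3.074]
contact_force: [-0.1, 1.3, 3.2]
grip_width: 10.9
finger_force: 30.0
```

Call:
{"name": "jog_arm", "arguments": {
  "targets": [
    {"xyz": [0, 0, -0.4], "spin": 0},
    {"xyz": [0, 0, -0.5], "spin": 0},
    {"xyz": [0, 0, 0], "spin": 1},
    {"xyz": [0, 0, 0], "spin": 1},
    {"xyz": [0, 0, 0], "spin": 1},
    {"xyz": [0, 0, 0], "spin": 1},
    {"xyz": [0, 0, 0], "spin": 1},
    {"xyz": [0, 0, 0], "spin": 1},
    {"xyz": [0, 0, 0], "spin": 1},
    {"xyz": [0, 0, 0], "spin": 1}
  ]
}}

```text
time: 48.95
tool_pos: [459.5, -352.9, 41.9]
tcp_rot: [3.141, -0.001, 2.405]
contact_force: [0.3, -0.3, -0.3]
grip_width: 11.2
finger_force: 30.0
```

Call:
{"name": "jog_arm", "arguments": {
  "targets": [
    {"xyz": [0, 0, 0], "spin": 1},
    {"xyz": [0, 0, 0], "spin": 1},
    {"xyz": [0, 0, 0], "spin": 1},
    {"xyz": [0, 0, 0], "spin": 1},
    {"xyz": [0, 0, 0], "spin": 1},
    {"xyz": [0, 0, 0], "spin": 1},
    {"xyz": [0, 0, 0], "spin": 1},
    {"xyz": [0, 0, 0], "spin": 1},
    {"xyz": [0, 0, 0], "spin": 0.72},
    {"xyz": [0, 0, 0], "spin": 0}
  ]
}}

```text
time: 50.2
tool_pos: [459.5, -352.9, 42.0]
tcp_rot: [-3.141, -0.0, 1.537]
contact_force: [0.2, 0.2, -0.5]
grip_width: 11.1
finger_force: 30.0
```

Call:
{"name": "jog_arm", "arguments": {
  "targets": [
    {"xyz": [0.54, -0.08, 0], "spin": 0},
    {"xyz": [0.54, -0.08, 0], "spin": 0},
    {"xyz": [0.54, -0.08, 0], "spin": 0},
    {"xyz": [0.54, -0.08, 0], "spin": 0},
    {"xyz": [0.54, -0.08, 0], "spin": 0},
    {"xyz": [0.54, -0.08, 0], "spin": 0},
    {"xyz": [0.54, -0.08, 0], "spin": 0},
    {"xyz": [0.56, -0.08, 0], "spin": 0},
    {"xyz": [0, 0, 0], "spin": 0},
    {"xyz": [0, 0, 0], "spin": 0}
  ]
}}

```text
time: 51.45
tool_pos: [420.6, -4.6, 42.4]
tcp_rot: [3.141, 0.0, 1.539]
contact_force: [-0.0, -0.5, -0.2]
grip_width: 11.2
finger_force: 30.0
```

Run:
```python
from h import *
im,c=save('wrist','w14'); o=bot.get_obs(); print(o['tool_pos'],o['tcp_rot'],o['grip_width'],o['finger_force'])
col(im,c,'green',20,(0,300,150,560))
print('tape at held z'); col(im,c,'green',77,(150,300,240,310),20)
cv2.imwrite('pics/m14.png',im)
```

```text
[420.66731115  -4.999709    42.37089993] [3.14103147e+00 2.64975160e-04 1.53724842e+00] 11.31734673568905 29.995594024658203
green [ 300   84   66   22 1109] bbox [462.8  88.2] cen [462.4  87.9]
green [381 183  51  18 658] bbox [516.5  22.2] cen [516.   22.6]
green [257 190  33  16 450] bbox [422.1  20.3] cen [422.3  20.7]
green [239 195  14  13 132] bbox [403.5  18.5] cen [403.1  18.4]
green [295 195   6  13  59] bbox [438.6  17.3] cen [438.9  16.8]
green [257 231  14  17 165] bbox [414.5  -9.6] cen [414.9 -10. ]
green [277 231  13  16 153] bbox [428.2  -9.6] cen [428.  -10.3]
green [316 251  49  16 313] bbox [469.5 -27.1] cen [469.1 -25.5]
green [374 261  45  20 425] bbox [514.9 -40.2] cen [518.4 -38.7]
tape at held z
green [257 190  33  16 450] bbox [422.8  35.2] cen [422.9  35.5]
green [240 195  13  13 129] bbox [409.3  33.9] cen [408.9  33.8]
green [295 195   6  13  59] bbox [434.8  33. ] cen [435.   32.7]
green [257 231  14  17 165] bbox [417.2  13.4] cen [417.5  13.1]
green [277 231  13  16 153] bbox [427.2  13.3] cen [427.   12.8]
```

Call:
{"name": "jog_arm", "arguments": {
  "targets": [
    {"xyz": [0, 0, 0.15], "spin": 0},
    {"xyz": [0, 0, 0.2], "spin": 0},
    {"xyz": [0, 0, 0.15], "spin": 0},
    {"xyz": [0, 0, 0.08], "spin": 0},
    {"xyz": [0, 0, 0.04], "spin": 0},
    {"xyz": [0, 0, 0.03], "spin": 0},
    {"xyz": [0, 0, 0.02], "spin": 0},
    {"xyz": [0, 0, 0], "spin": 0},
    {"xyz": [0, 0, 0], "spin": 0},
    {"xyz": [0, 0, 0], "spin": 0}
  ]
}}

```text
time: 52.75
tool_pos: [420.4, -4.4, -11.1]
tcp_rot: [3.141, 0.0, 1.537]
contact_force: [0.8, 0.7, -0.3]
grip_width: 11.5
finger_force: 30.0
```

Call:
{"name": "jog_arm", "arguments": {
  "targets": [
    {"xyz": [0, 0, 0.01], "spin": 0},
    {"xyz": [0, 0, 0], "spin": 0},
    {"xyz": [0, 0, 0], "spin": 0},
    {"xyz": [0, 0, 0], "spin": 0},
    {"xyz": [0, 0, 0], "spin": 0},
    {"xyz": [0, 0, -0.05], "spin": 0},
    {"xyz": [0, 0, -0.2], "spin": 0},
    {"xyz": [0, 0, -0.3], "spin": 0},
    {"xyz": [0, 0, -0.4], "spin": 0},
    {"xyz": [0, 0, -0.5], "spin": 0}
  ],
  "gripper": 33
}}

```text
time: 54.0
tool_pos: [419.7, -4.3, 104.9]
tcp_rot: [-3.14, -0.0, 1.537]
contact_force: [0.9, -0.1, 0.2]
grip_width: 30.2
finger_force: 0.0
```

Run:
```python
from h import *
im,c=save('wrist','w15'); o=bot.get_obs(); print(o['tool_pos'],o['tcp_rot'],o['grip_width'],o['finger_force'])
col(im,c,'green',22,(0,300,150,560),20)
```

```text
[422.74116233  -4.75145396 109.57000404] [3.13430488e+00 1.13669120e-03 1.53702064e+00] 30.04415674160261 0.0
green [551  19   3  11  28] bbox [733.9 197.6] cen [733.8 198.1]
green [296  91  51  17 660] bbox [463.   88.1] cen [462.9  88. ]
green [362 169  40  13 398] bbox [516.7  22.5] cen [515.8  22.4]
green [248 175  48  18 461] bbox [419.5  17.2] cen [419.6  18.1]
green [293 225  62  49 455] bbox [465.1 -45.5] cen [460.9 -37.1]
green [357 234  36  15 411] bbox [513.7 -39.9] cen [513.1 -39.1]
green [254 245  17  15 206] bbox [408.5 -46.4] cen [407.9 -45.5]
green [280 245  12  15 149] bbox [430.  -47.1] cen [430.1 -46.6]
```

Call:
{"name": "jog_arm", "arguments": {
  "targets": [
    {"xyz": [-0.45, 0.05, 0], "spin": 0},
    {"xyz": [-0.47, 0.05, 0], "spin": 0},
    {"xyz": [-0.47, 0.05, 0], "spin": 0},
    {"xyz": [-0.47, 0.05, 0], "spin": 0},
    {"xyz": [-0.47, 0.06, 0], "spin": 0},
    {"xyz": [0, 0, 0], "spin": -1},
    {"xyz": [0, 0, 0], "spin": -1},
    {"xyz": [0, 0, 0], "spin": -1},
    {"xyz": [0, 0, 0], "spin": -1},
    {"xyz": [0, 0, 0], "spin": -1}
  ],
  "gripper": 42
}}

```text
time: 55.3
tool_pos: [434.6, -191.3, 104.0]
tcp_rot: [3.142, 0.0, 2.04]
contact_force: [-0.1, -1.0, -0.3]
grip_width: 38.6
finger_force: 0.0
```

Call:
{"name": "jog_arm", "arguments": {
  "targets": [
    {"xyz": [0, 0, 0], "spin": -1},
    {"xyz": [0, 0, 0], "spin": -1},
    {"xyz": [0, 0, 0], "spin": -1},
    {"xyz": [0, 0, 0], "spin": -1},
    {"xyz": [0, 0, 0], "spin": -1},
    {"xyz": [0, 0, 0], "spin": -1},
    {"xyz": [0, 0, 0], "spin": -1},
    {"xyz": [0, 0, 0], "spin": -1},
    {"xyz": [0, 0, 0], "spin": -1},
    {"xyz": [0, 0, 0], "spin": -1}
  ]
}}

```text
time: 56.55
tool_pos: [434.6, -191.3, 104.0]
tcp_rot: [3.142, 0.0, 3.04]
contact_force: [-0.8, -0.3, -0.0]
grip_width: 38.6
finger_force: 0.0
```

Call:
{"name": "jog_arm", "arguments": {
  "targets": [
    {"xyz": [0, 0, 0], "spin": -1},
    {"xyz": [0, 0, 0], "spin": -1},
    {"xyz": [0, 0, 0], "spin": -0.67},
    {"xyz": [0, 0, 0], "spin": 0},
    {"xyz": [0, 0, 0], "spin": 0},
    {"xyz": [0, 0, 0], "spin": 0},
    {"xyz": [0, 0, 0], "spin": 0},
    {"xyz": [0, 0, 0], "spin": 0},
    {"xyz": [0, 0, 0], "spin": 0},
    {"xyz": [0, 0, 0], "spin": 0}
  ]
}}

```text
time: 57.8
tool_pos: [434.7, -191.4, 103.9]
tcp_rot: [-3.142, 0.0, -2.979]
contact_force: [0.2, 0.9, 0.3]
grip_width: 38.4
finger_force: 0.0
```

Run:
```python
from h import *
im,c=save('wrist','w16'); o=bot.get_obs(); print(o['tool_pos'],o['tcp_rot'],o['grip_width'],c['eye'])
col(im,c,'green',8,(100,330,200,360),6)
e=cv2.Canny(cv2.cvtColor(im,cv2.COLOR_BGR2GRAY),50,120)
for r in range(126,290,6): print(r,(np.nonzero(e[r:r+2,245:305].any(0))[0]+245).tolist())
for z in (4.5,): print([proj(c,P,True).round(0).tolist() for P in ([372.3,-201.7,z],[434.4,-191.5,z],[496.5,-181.3,z])])
```

```text
[ 434.73228808 -191.37561725  103.93180796] [-3.14157055e+00  8.16155043e-05 -2.97939870e+00] 38.25229465011289 [ 356.74394319 -204.37795575  293.42605785]
126 [250, 251, 252, 253]
132 [246, 247, 270, 271, 272, 273, 274, 275, 286, 287, 288, 289]
138 [270, 276, 281, 282, 283, 284]
144 [268, 269, 271, 272, 273, 274, 275, 276, 277]
150 [268, 271, 275, 277, 278]
156 [268, 270, 275, 276, 277, 278]
162 [268, 276, 278]
168 [266, 267, 268, 269, 277, 278, 279, 280]
174 [278, 281]
180 [281, 282]
186 []
192 []
198 []
204 []
210 []
216 []
222 [270, 271, 272, 273, 274, 275, 276, 277, 279]
228 [245, 246, 247, 248, 249, 250, 256, 257, 258, 259, 260, 261, 262, 263, 264, 265, 268, 269, 271, 279, 280, 281, 282, 295, 296, 297, 298]
234 [270, 272, 279, 303, 304]
240 [270, 271, 273, 276, 280, 282]
246 [271]
252 [271, 277]
258 [272, 273, 276, 277]
264 []
270 []
276 []
282 []
288 []
[[274.0, 132.0], [274.0, 201.0], [274.0, 263.0]]
```

Call:
{"name": "jog_arm", "arguments": {
  "targets": [
    {"xyz": [0, 0, 0.2], "spin": 0},
    {"xyz": [0, 0, 0.3], "spin": 0},
    {"xyz": [0, 0, 0.3], "spin": 0},
    {"xyz": [0, 0, 0.3], "spin": 0},
    {"xyz": [0, 0, 0.28], "spin": 0},
    {"xyz": [0, 0, 0.14], "spin": 0},
    {"xyz": [0, 0, 0.08], "spin": 0},
    {"xyz": [0, 0, 0.04], "spin": 0},
    {"xyz": [0, 0, 0.02], "spin": 0},
    {"xyz": [0, 0, 0], "spin": 0}
  ]
}}

```text
time: 59.1
tool_pos: [435.0, -191.5, -28.5]
tcp_rot: [-3.141, 0.001, -2.979]
contact_force: [-0.8, 0.5, -0.9]
grip_width: 38.9
finger_force: 0.0
```

Call:
{"name": "jog_arm", "arguments": {
  "targets": [
    {"xyz": [0, 0, 0], "spin": 0},
    {"xyz": [0, 0, 0], "spin": 0},
    {"xyz": [0, 0, 0], "spin": 0},
    {"xyz": [0, 0, 0], "spin": 0},
    {"xyz": [0, 0, 0], "spin": 0},
    {"xyz": [0, 0, 0], "spin": 0},
    {"xyz": [0, 0, 0], "spin": 0},
    {"xyz": [0, 0, 0], "spin": 0},
    {"xyz": [0, 0, 0], "spin": 0},
    {"xyz": [0, 0, 0], "spin": 0}
  ],
  "gripper": 5
}}

```text
time: 60.35
tool_pos: [434.8, -191.4, -28.8]
tcp_rot: [-3.141, 0.0, -2.979]
contact_force: [-0.8, 0.9, 4.0]
grip_width: 15.3
finger_force: 30.0
```

Call:
{"name": "jog_arm", "arguments": {
  "targets": [
    {"xyz": [0, 0, -0.4], "spin": 0},
    {"xyz": [0, 0, -0.5], "spin": 0},
    {"xyz": [0, 0, 0], "spin": 1},
    {"xyz": [0, 0, 0], "spin": 1},
    {"xyz": [0, 0, 0], "spin": 1},
    {"xyz": [0, 0, 0], "spin": 1},
    {"xyz": [0, 0, 0], "spin": 1},
    {"xyz": [0, 0, 0], "spin": 1},
    {"xyz": [0, 0, 0], "spin": 1},
    {"xyz": [0, 0, 0], "spin": 1}
  ]
}}

```text
time: 61.6
tool_pos: [434.5, -191.2, 42.7]
tcp_rot: [-3.142, -0.001, 2.5]
contact_force: [-0.3, 1.0, -0.9]
grip_width: 15.6
finger_force: 30.0
```

Call:
{"name": "jog_arm", "arguments": {
  "targets": [
    {"xyz": [0, 0, 0], "spin": 1},
    {"xyz": [0, 0, 0], "spin": 1},
    {"xyz": [0, 0, 0], "spin": 1},
    {"xyz": [0, 0, 0], "spin": 1},
    {"xyz": [0, 0, 0], "spin": 1},
    {"xyz": [0, 0, 0], "spin": 1},
    {"xyz": [0, 0, 0], "spin": 1},
    {"xyz": [0, 0, 0], "spin": 1},
    {"xyz": [0, 0, 0], "spin": 1},
    {"xyz": [0, 0, 0], "spin": 0.67}
  ]
}}

```text
time: 62.85
tool_pos: [434.4, -191.2, 42.7]
tcp_rot: [-3.141, -0.0, 1.534]
contact_force: [-0.7, 0.3, -0.3]
grip_width: 15.5
finger_force: 30.0
```

Call:
{"name": "jog_arm", "arguments": {
  "targets": [
    {"xyz": [0.38, 0.15, 0], "spin": 0},
    {"xyz": [0.38, 0.15, 0], "spin": 0},
    {"xyz": [0.38, 0.15, 0], "spin": 0},
    {"xyz": [0.38, 0.15, 0], "spin": 0},
    {"xyz": [0.4, 0.17, 0], "spin": 0},
    {"xyz": [0.4, 0.18, 0], "spin": 0},
    {"xyz": [0, 0, 0], "spin": 0},
    {"xyz": [0, 0, 0], "spin": 0},
    {"xyz": [0, 0, 0], "spin": 0},
    {"xyz": [0, 0, 0], "spin": 0}
  ]
}}

```text
time: 64.1
tool_pos: [516.7, -9.2, 43.1]
tcp_rot: [-3.141, 0.0, 1.536]
contact_force: [-0.2, -0.3, -0.4]
grip_width: 15.6
finger_force: 30.0
```

Run:
```python
from h import *
im,c=save('wrist','w17'); o=bot.get_obs(); print(o['tool_pos'],o['tcp_rot'],o['grip_width'],o['finger_force'])
for z in (18,26,76): print(z); col(im,c,'green',z,(130,300,220,330),15)
e=cv2.Canny(cv2.cvtColor(im,cv2.COLOR_BGR2GRAY),50,120)
for r in range(120,270,12): print(r,(np.nonzero(e[r:r+2,235:315].any(0))[0]+235).tolist())
print([proj(c,[517+0.034*y,-8+y,76.5],True).round(0).tolist() for y in (10,30,50,62)])
```

```text
[516.82296317  -9.09090394  43.16094268] [3.14156499e+00 2.38681622e-05 1.53575375e+00] 15.253558144272288 29.972834587097168
18
green [249 180  16  33 240] bbox [507.1  16.4] cen [507.6  21.4]
green [268 180  10  16 134] bbox [518.2  21.9] cen [518.3  21.8]
green [282 180  14  33 225] bbox [528.9  15.6] cen [528.8  20.5]
green [220 250  13   9  74] bbox [482.5 -26.3] cen [481.7 -26.4]
green [264 261  20  17 315] bbox [516.7 -39.5] cen [516.7 -39.3]
26
green [249 180  16  33 240] bbox [507.6  18.4] cen [508.1  23.2]
green [268 180  10  16 134] bbox [518.3  23.8] cen [518.4  23.6]
green [282 180  14  33 225] bbox [528.6  17.7] cen [528.5  22.4]
green [220 250  13   9  74] bbox [483.9 -22.6] cen [483.2 -22.8]
green [264 261  20  17 315] bbox [516.8 -35.4] cen [516.9 -35.2]
76
green [249 180  16  33 240] bbox [510.8  31.2] cen [511.2  34.8]
green [268 180  10  16 134] bbox [518.9  35.2] cen [519.   35.1]
green [282 180  14  33 225] bbox [526.7  30.6] cen [526.7  34.2]
green [220 250  13   9  74] bbox [492.9   0. ] cen [ 4.923e+02 -1.000e-01]
green [264 261  20  17 315] bbox [517.8  -9.6] cen [517.9  -9.5]
120 [236, 237, 240, 241, 251, 256, 266, 271, 294, 296, 309, 310, 311, 312]
132 [293, 296, 308]
144 [267, 268, 269, 270, 271, 272, 273, 274, 275, 276, 277, 278, 279, 293, 296, 308, 312]
156 [264, 267, 278, 281, 293, 296, 308, 309, 312, 314]
168 [237, 238, 239, 240, 241, 242, 252, 253, 254, 255, 256, 265, 270, 271, 272, 273, 274, 275, 276, 279, 281, 293, 296, 310]
180 [238, 241, 242, 249, 250, 264, 269, 277, 281, 294, 295, 296, 310]
192 [239, 240, 248, 259, 264, 267, 278, 281, 282, 285, 296, 311]
204 [261, 264, 282, 284, 285, 292, 298, 311]
216 [292, 298, 312]
228 [292, 297, 313]
240 [256, 257, 259, 287, 288, 290, 292, 297, 313]
252 [240, 241, 242, 244, 254, 255, 258, 268, 269, 270, 271, 288, 289, 290, 292, 313]
264 [253, 259, 263, 284, 288, 294]
[[272.0, 250.0], [272.0, 213.0], [271.0, 174.0], [271.0, 150.0]]
```

Call:
{"name": "jog_arm", "arguments": {
  "targets": [
    {"xyz": [0.01, 0, 0.15], "spin": 0},
    {"xyz": [0, 0, 0.2], "spin": 0},
    {"xyz": [0, 0, 0.15], "spin": 0},
    {"xyz": [0, 0, 0.08], "spin": 0},
    {"xyz": [0, 0, 0.04], "spin": 0},
    {"xyz": [0, 0, 0.03], "spin": 0},
    {"xyz": [0, 0, 0.02], "spin": 0},
    {"xyz": [0, 0, 0], "spin": 0},
    {"xyz": [0, 0, 0], "spin": 0},
    {"xyz": [0, 0, 0], "spin": 0}
  ]
}}

```text
time: 65.4
tool_pos: [517.1, -7.7, -10.3]
tcp_rot: [3.141, 0.0, 1.537]
contact_force: [0.1, -0.0, -0.2]
grip_width: 15.7
finger_force: 30.0
```

Call:
{"name": "jog_arm", "arguments": {
  "targets": [
    {"xyz": [0, 0, 0.01], "spin": 0},
    {"xyz": [0, 0, 0], "spin": 0},
    {"xyz": [0, 0, 0], "spin": 0},
    {"xyz": [0, 0, 0], "spin": 0},
    {"xyz": [0, 0, 0], "spin": 0},
    {"xyz": [0, 0, -0.05], "spin": 0},
    {"xyz": [0, 0, -0.2], "spin": 0},
    {"xyz": [0, 0, -0.4], "spin": 0},
    {"xyz": [0, 0, -0.5], "spin": 0},
    {"xyz": [0, 0, -0.5], "spin": 0}
  ],
  "gripper": 33
}}

```text
time: 66.65
tool_pos: [517.0, -7.7, 123.2]
tcp_rot: [3.14, 0.0, 1.537]
contact_force: [1.3, 0.5, -0.1]
grip_width: 30.3
finger_force: 0.0
```

Call:
{"name": "jog_arm", "arguments": {
  "targets": [
    {"xyz": [-0.2, 0, -0.1], "spin": 0},
    {"xyz": [-0.2, 0, 0], "spin": 0},
    {"xyz": [0, 0, 0], "spin": 0},
    {"xyz": [0, 0, 0], "spin": 0},
    {"xyz": [0, 0, 0], "spin": 0},
    {"xyz": [0, 0, 0], "spin": 0},
    {"xyz": [0, 0, 0], "spin": 0},
    {"xyz": [0, 0, 0], "spin": 0},
    {"xyz": [0, 0, 0], "spin": 0},
    {"xyz": [0, 0, 0], "spin": 0}
  ]
}}

```text
time: 67.9
tool_pos: [515.9, -39.7, 128.8]
tcp_rot: [3.141, 0.0, 1.537]
contact_force: [-0.3, 0.2, 0.3]
grip_width: 30.7
finger_force: 0.0
```

Run:
```python
from h import *
im,c=save('wrist','w18'); d,_=save('side','d18'); o=bot.get_obs(); print(o['tool_pos'],o['grip_width'])
cv2.imwrite('pics/m18.png',np.hstack([cv2.resize(im[90:290,140:420],(420,300)),cv2.resize(d[145:215,205:295],(380,300),interpolation=cv2.INTER_CUBIC)]))
```

```text
[515.95110805 -39.66800019 128.76313039] 30.114877526569554
```

View pics/m18.png

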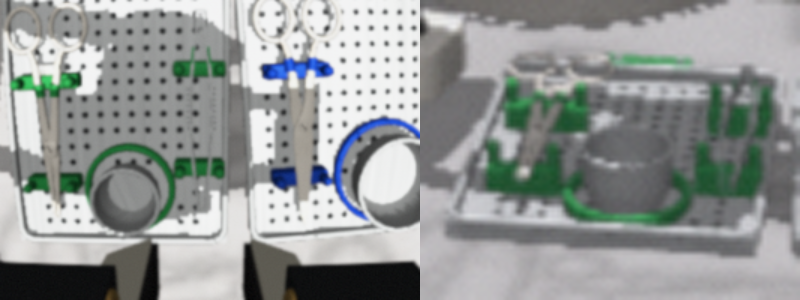

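The picture shows the haemostat (shanks near (48,100)) and the forceps (near (197,120)) on their green bars. The small pot is upright inside the green ring, at about (127,200). In the blue tray the scissors are on both bars and the large pot is in its ring.

```bash
python3 -c "
from plant import bot
print(bot.close_job())"
```

```text
the job is handed in; nothing more can be done
None
```

Both instrument sets are made up and the job is handed in at about 68 s; the last picture shows both pots upright in their rings and the scissors, haemostat and forceps lying on their bars between the pegs, tips away from the tags.

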